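Unclamp a mirror block and show it to the inspection camera

TASK

The metal mirror block on the machine's stage is finished: swing the red handle of the toggle clamp right back so that the clamp is open, take the block out of its pocket by its plain sides, and show it to the inspection camera: copper mirror face square to the lens, upright as the camera sees it, its centre on the lens axis and 12 cm from the front of the lens. Nothing may touch the mirror face, the clamp stays open, and leave the camera and the things lying about where they are. Finish while holding the block still in the air there, without putting it down or letting go.

Things in the scene. Friction and masses are not known exactly. Their poses are not given: they have to be found in the camera images.
- block: Mirror block: bare aluminium, 22 mm (its x) by 40 mm (its y) by 50 mm high (its z), about 0.135 kg. Origin: centre of its underside. The copper mirror is a raised land on its +x face; its two sides (+y and -y, 40 mm apart) and its back are plain. It stands upright in the pocket, axes as the pocket's, 1 mm play. Under the closed clamp it cannot be lifted.
- mirror: The copper polished land on the block's +x face, 32 mm wide (y) by 34 mm high (z), 2 mm thick. Origin: its middle, 12 mm ahead (+x) of the block's mid-plane and 27 mm above the block's underside. Moves with the block.
- mirror_centre (a point): Centre of the mirror's polished surface: 13 mm ahead (+x) of and 27 mm above the block's origin. Axes as the block's; its +x is the outward normal of the mirror.
- back_centre (a point): Point on the block's plain back (-x face, with two small mounting holes), straight behind the mirror's centre: 24 mm behind it and 27 mm above the block's underside.
- stage: Fixed grey two-axis stage under the block; position and yaw vary. Lower axis 160 x 260 mm, carriage 210 x 180 mm with its top 75 mm above the work surface; on it an aluminium fixture plate 190 x 100 x 10 mm with the pocket and the clamp. Origin: on the work surface under the middle of the stage; z up, +x the way the mirror faces at the start.
- pocket (a point): Centre of the pocket's floor on the stage, 85 mm above the work surface and 30 mm ahead (+x) of the stage's centre: where the block's origin stands at the start. Axes as the stage's (z up, +x the way the mirror faces). The pocket is a steel rim round the block's foot, only 4 mm high and 6 mm wide.
- clamp_handle (a joint): Handle of the toggle clamp: 0 = upright, clamp shut (start); 1.5 rad = end stop, lying back level along the stage's -x (away from the block, towards the robot), fully open. Friction 0.14 N m (2 N at the grip); stays where it is left. Locked on dead centre when shut: pushing up on the clamp's arm does not open it.
- clamp_grip (a point): On the axis of the handle's red grip, 70 mm from the handle's pivot. The grip is a round bar 16 mm in diameter along the handle, reaching from 34 mm short of this point to 20 mm beyond it. Its z points along the handle away from the pivot, its y is the hinge axis.
- clamp_pivot (a point): Axis of the handle's hinge, fixed on the stage, 87 mm behind (-x) and 44 mm above the pocket's centre; stage axes. At handle value h the grip lies at 70 mm x (-sin h, 0, cos h) from here. The clamp's steel arm (12 mm wide, hinged 75 mm behind the block's centre) lies on the block's top when shut; raised 70 degrees at h = 1.2, 100 at h = 1.5, reaching 145 mm above the floor.
- lens (a point): Centre of the front of the camera's lens, in a black ring light 68 mm across, about 0.24 m up. The camera looks along this point's -x, 11 to 29 degrees below level; y is level, z the camera's up. The block shown rightly has its axes parallel to these (mirror, block +x, facing the lens), mirror centre at (-120, 0, 0) mm here. Head 52 mm square on a 32 mm post 70 mm behind. Pose varies.
- solvent: Bystander: amber bottle with white cap, 52 mm in diameter, 115 mm high, standing loose. Origin: centre of its underside.
- lens_cap: Bystander: black lens cap, disc 44 mm in diameter, 16 mm high, loose. Origin: centre of its underside.
- driver: Bystander: grey-handled screwdriver 160 mm long, lying loose along its x. Origin: its middle, underside.
Things that resemble listed ones, but are neither listed nor needed, are in the scene too. Of the things like the block, leave any that is brown; of the rest the larger one is meant.

How it is judged:
On the way, in this order (a step that is already met when the one before it is completed fails the run):
1. the clamp handle is swung back to at least 1.2 rad, the block still standing in its pocket (value of joint clamp_handle above 1.2 rad and distance between block and pocket below 0.006 m), for 0.1 s.
2. the block is lifted at least 40 mm clear of the pocket in the fingers (z of block in the frame of pocket above 0.04 m and contact force between the fingers and block above 0.5 N and value of joint clamp_handle above 1.1 rad), for 0.1 s.
At the end, for the whole second after the job is handed in: Block held still by the fingers alone in the air, mirror towards the lens: its centre 108 to 132 mm ahead of the lens and within 10 mm of the axis (y, z), mirror normal and block upright each within 0.13 rad of the camera axes; clamp handle still over 1.1 rad (x of mirror_centre in the frame of lens between -0.132 and -0.108 m and y of mirror_centre in the frame of lens between -0.01 and 0.01 m and z of mirror_centre in the frame of lens between -0.01 and 0.01 m and angle between the x axis of block and the x axis of lens, either way round below 0.13 rad and angle between the z axis of block and the z axis of lens, either way round below 0.13 rad and angle between block's own z axis and vertical below 0.9 rad and x of back_centre in the frame of lens below -0.12 m and height (world z) of block above 0.05 m and contact force between the fingers and block above 1 N and linear speed of block below 0.02 m/s and angular speed of block below 0.15 rad/s and value of joint clamp_handle above 1.1 rad and contact force between block and stage below 0.3 N and contact force between block and solvent below 0.3 N); the arm keeps its last pose, push and grip.
It fails at once if something touches the mirror face (contact force between mirror and anything else above 0.3 N).
It fails at once if the camera is displaced (over 8 mm at the lens) (distance of lens from where it was at the start of the episode above 0.008 m).
It fails at once if a bystander is moved more than 20 mm (distance of any of solvent, lens_cap, driver from where it was at the start of the episode above 0.02 m).
It also fails if it takes over 54 s, if anything falls off the work surface, if the arm or the gripper's body presses on something with over 40 N, if the wrist force passes 120 N, or if a joint passes its speed limit or range.

ROBOT

A 7-joint arm with a two-finger parallel gripper is mounted at the origin on the work surface. World frame = base frame: x ahead of the robot, y to its left, z up, the work surface at z = 0. Lengths are in m, angles in rad, forces in N, time in s.
With the tool pointing down it reaches from about 0.425 to 0.925 m from the base axis. Payload 6.8 kg.
Tool frame: the origin (TCP) lies on the mounting face of the last link; the fingertips stand 182 mm ahead of it and the grasp point (between the pads) lies 163 mm ahead of it; z points along the fingers, y is the direction in which the jaws open and shut (so a half turn about z gives the same grasp; the last joint's range is limited). The gripper opens to 88 mm and grips with 3 to 60 N. Pads are 20 mm wide; open, the fingers measure 115 mm over their backs; the gripper's body (75 mm by 178 mm) begins 61 mm behind the grasp point.
Start: joints at [1.026, 0.477, 0.022, 1.555, -0.011, 1.109, -0.083], TCP at [0.286, -0.612, 0.405] pointing down, gripper open.
Joint ranges: [-2.96, 2.96], [-0.34, 2.1], [-1.41, 1.46], [0.24, 2.44], [-1.37, 4.51], [0.17, 1.92], [-2.96, 2.96]. Speed limits (rad/s): [2.39, 2.39, 3.14, 3.14, 3.14, 3.14, 3.14].

INTERFACE

Orientations are given as a unit quaternion [x, y, z, w].
In Python, from bench import readout, grab_frame, camera_params, workorder gives the robot as it stands. The module is installed in compiled form; this text tells all that it offers.
- The arm moves only by the tool apply_moves, never from a script. Its argument "rows" is a list of rows, each an object of numbers: "x", "y", "z": the shift along the tool's x, y, z in m; "rx", "ry", "rz": the turn, a rotation vector about the tool's x, y, z in rad. In form: [{"x": .., "y": .., "z": .., "rx": .., "ry": .., "rz": ..}, ...]. A call has exactly 10 rows; each row is the pose to reach, as a shift and turn from the pose commanded when the call began, along the tool's axes at that moment; what a row does not reach only later rows make up. A row lasts 1/10 s, in which the tool goes at most 50 mm and 8.59 degrees, less where a joint would pass 70% of its speed; a pose out of reach is approached as far as the arm can. A call with a gripper value outside its range is refused whole. "grip" is the closure, from 0 (fully open) to 1 (shut), set as the call begins (left out, the last holds). The fingers move at their own pace and stop on an object; "grip_force" is the grip in N (left out, the last holds). Time passes only in rows, so rows that repeat a pose let the fingers close, or fill a call up. It gives the time, the measured TCP pose, the force and the opening at its end, in the units of the state.
- readout.get_state(): the state, without advancing time (a new reading comes with each control period).
- grab_frame(name): name is "scene" or "top" or "wrist"; returns the picture (384x512x3 uint8, red, green, blue); there is no depth.
- camera_params(name): a dict with "fov_y" (degrees; the focal length in pixels is half the picture's height over the tangent of half this angle, whatever the lens; pixels are square), "cx", "cy" (the principal point, pixels), "rvec" (rotation vector, rad) and "tvec" (3), from world to camera coordinates, as OpenCV has them; the wrist camera has in their place "mount" (4x4, takes a point from camera to tool coordinates, whose origin is the TCP and whose axes are the flange's). Camera axes: x right, y down, z forward; pixel columns grow to the right and rows downward; lengths in m; the calibration is good to about 2 mm. A picture is of the moment at which its call begins: read the wrist's pose just before it. camera_params takes no time and is no camera call.
- workorder.hand_in(): hands the job in, once; it reports no verdict.
The state is a dict: "time": time; "joint_positions": joint angles; "dq": joint speeds; "effort": joint torques, N m; "tcp_pos": TCP position; "tcp_rot": TCP orientation; "ft_force": force on the tool from outside, world axes, zero at the start; "wrist_torque": the same for the moment, N m; "finger_gap": finger opening in m.
Only numpy, scipy, OpenCV 4.12 (cv2) and the standard library are available. Lean on these libraries where they do the work, as an engineer would, in place of code of your own. Each camera call takes 0.05 s, during which the arm holds its last target.

## Working session

There is one attempt and no reset: what is moved stays moved. The work goes in short steps, Python scripts to look and compute and a tool call to move; the robot and the scene stay as the last step left them, time stands still between calls to the robot, and variables do not carry over. Pictures are saved under pics/ and viewed, and the job is handed in when it is done.

Besides the shell and the picture viewer there is one more tool, called after "Call:" by a JSON object that holds its "op" and its "data". apply_moves: Moves the arm, as the interface text tells. Its arguments: {"type":"object","properties":{"rows":{"type":"array","items":{"type":"object","properties":{"x":{"type":"number"},"y":{"type":"number"},"z":{"type":"number"},"rx":{"type":"number"},"ry":{"type":"number"},"rz":{"type":"number"}}}},"grip":{"type":"number"},"grip_force":{"type":"number"}},"required":["rows"]}

```bash
mkdir -p pics; ls
cat > h.py <<'E'
import numpy as np, cv2
from bench import readout, grab_frame, camera_params, workorder
from scipy.spatial.transform import Rotation as R
def save(name,fn):
    im=grab_frame(name); cv2.imwrite('pics/'+fn,im[:,:,::-1]); return im
E
python3 - <<'E'
from h import *
print(readout.get_state())
for n in ['scene','top','wrist']:
    save(n,n+'0.png'); print(n,camera_params(n))
E
```

```text
pics
{'time': 0.0, 'joint_positions': array([ 1.02592266,  0.4777309 ,  0.02232091,  1.55643731, -0.01149122,
        1.10929351, -0.08310508]), 'dq': array([ 5.44410860e-05,  4.22740619e-04, -1.65945729e-03, -1.43355449e-04,
       -5.11752426e-04,  1.40167098e-03, -1.93902452e-04]), 'effort': array([ 1.17826890e-03, -5.82855713e+01,  1.53524715e+00, -2.72610515e+01,
       -5.42808766e-02,  1.70278834e-02,  1.42430895e-04]), 'tcp_pos': array([ 0.28543515, -0.61137196,  0.40373346]), 'tcp_rot': array([ 9.76243809e-01,  2.16673184e-01, -2.49737184e-04, -8.33986250e-04]), 'ft_force': array([ 0.02055143, -0.44802368,  0.48619823]), 'wrist_torque': array([-0.02178548,  0.00938298,  0.0248159 ]), 'finger_gap': 0.08784018592485471}
scene {'fov_y': 48.84846567049313, 'cx': 256.211274967513, 'cy': 190.04415947054568, 'rvec': array([ 0.73378293,  2.43459979, -1.35340913]), 'tvec': array([ 0.49154928, -0.06545207,  1.39732129])}
top {'fov_y': 45.27834225755062, 'cx': 255.0875894826046, 'cy': 182.75990586186526, 'rvec': array([ 2.14855423, -2.19900313,  0.12481025]), 'tvec': array([0.0368296 , 0.6358147 , 1.27027985])}
wrist {'fov_y': 61.446755109031805, 'cx': 257.50750745656876, 'cy': 194.1821750910047, 'mount': array([[-1.05421413e-03, -9.52923573e-01, -3.03208762e-01,
         8.32823735e-02],
       [ 9.99999439e-01, -1.03670404e-03, -2.18706822e-04,
        -2.18054129e-04],
       [-1.05926862e-04, -3.03208823e-01,  9.52924131e-01,
         1.90076676e-02],
       [ 0.00000000e+00,  0.00000000e+00,  0.00000000e+00,
         1.00000000e+00]])}
```

View pics/scene0.png

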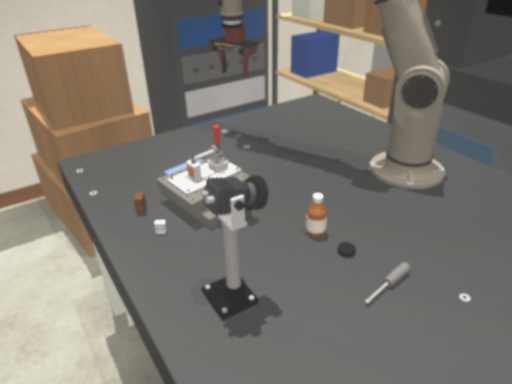

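View pics/top0.png

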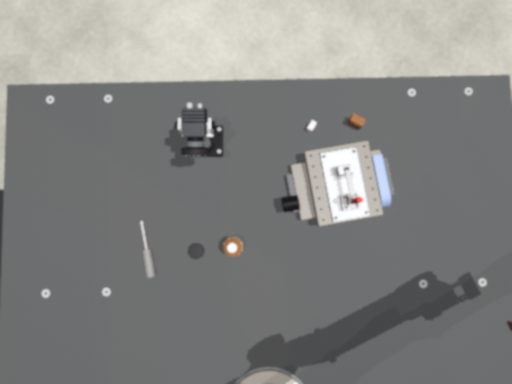

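View pics/wrist0.png

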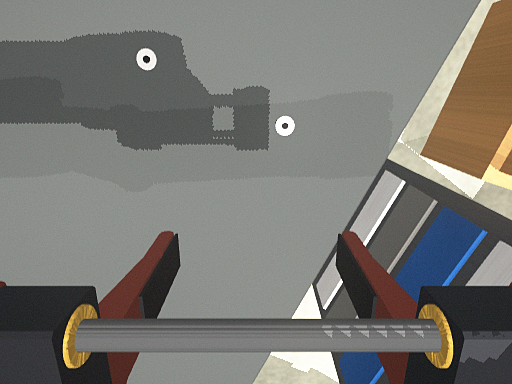

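Run:
```python
from h import *
t=cv2.imread('pics/top0.png'); s=cv2.imread('pics/scene0.png')
a=cv2.resize(t[105:235,275:405],(780,780)[:2],interpolation=cv2.INTER_CUBIC)
cv2.imwrite('pics/tz.png',cv2.resize(t[110:230,280:400],(600,600),interpolation=cv2.INTER_CUBIC))
cv2.imwrite('pics/tz2.png',cv2.resize(t[90:170,160:240],(600,600),interpolation=cv2.INTER_CUBIC))
cv2.imwrite('pics/sz.png',cv2.resize(s[110:230,130:290],(800,600),interpolation=cv2.INTER_CUBIC))
```

```text
(no output)
```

View pics/tz.png

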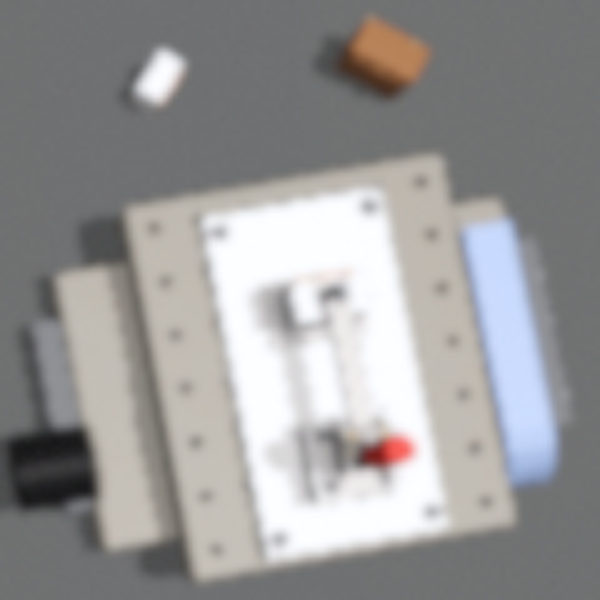

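View pics/tz2.png

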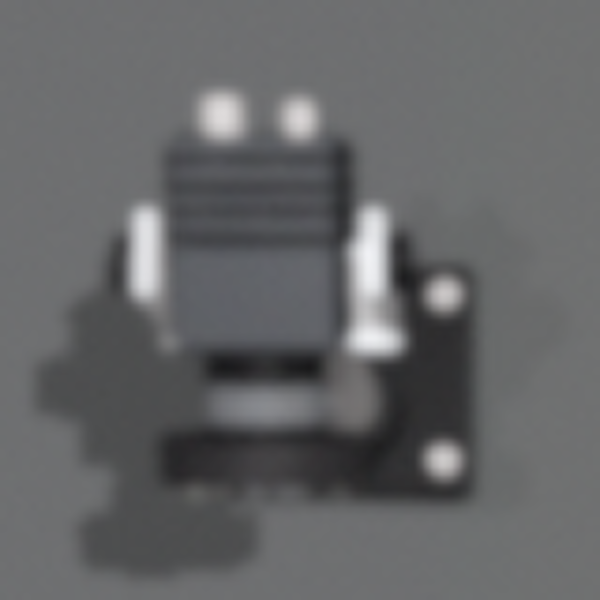

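View pics/sz.png

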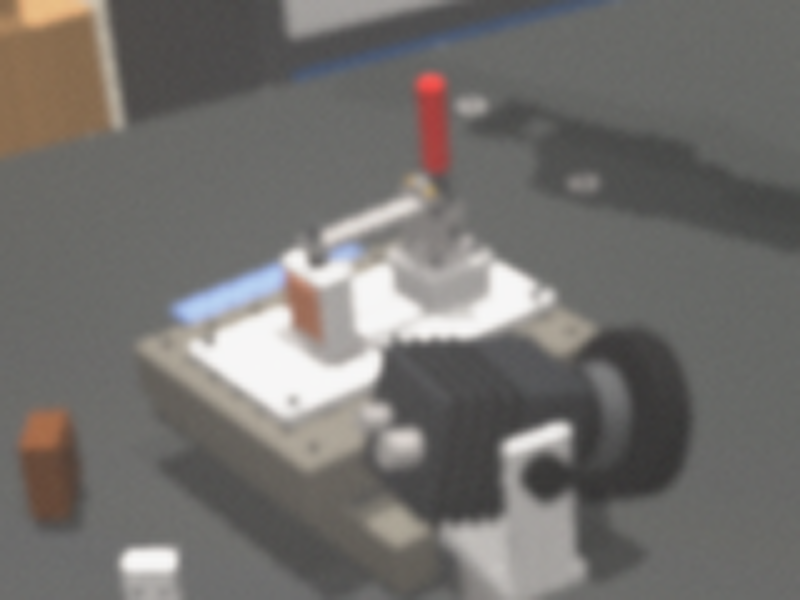

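```bash
cat >> h.py <<'E'
def proj(name,P):
    c=camera_params(name); f=192/np.tan(np.radians(c['fov_y']/2))
    K=np.array([[f,0,c['cx']],[0,f,c['cy']],[0,0,1.]])
    return cv2.projectPoints(np.asarray(P,float).reshape(-1,1,3),c['rvec'],c['tvec'],K,None)[0].reshape(-1,2)
def ray(name,uv):
    c=camera_params(name); f=192/np.tan(np.radians(c['fov_y']/2))
    Rm=cv2.Rodrigues(c['rvec'])[0]; o=-Rm.T@c['tvec']
    uv=np.asarray(uv,float).reshape(-1,2)
    d=np.c_[(uv-[c['cx'],c['cy']])/f,np.ones(len(uv))]@Rm
    return o,d
def onz(name,uv,z):
    o,d=ray(name,uv); return o+d*((z-o[2])/d[:,2])[:,None]
E
python3 - <<'E'
from h import *
from scipy.optimize import least_squares
tz=lambda p:np.array(p)/5+[280,110]-0.4
pl=onz('top',tz([(198,212),(383,188),(450,525),(265,562)]),.085)
ca=onz('top',tz([(123,207),(442,153),(518,522),(197,582)]),.075)
print(pl.round(4),ca.round(4))
for q in (pl,ca): print(q.mean(0),[np.linalg.norm(q[i]-q[i-1]).round(4) for i in range(4)], [np.degrees(np.arctan2(*(a)[1::-1])).round(2) for a in (q[0]-q[3],q[1]-q[2],q[0]-q[1],q[3]-q[2])])
print('grip tip',onz('top',tz([(400,449)]),.219))
print('top blk',onz('top',tz([(318,302)]),.135))
print('bystanders',onz('top',[(233,247),(196,251),(148,250)],0).round(3))
s=cv2.imread('pics/scene0.png')
cv2.imwrite('pics/sz2.png',cv2.resize(s[165:325,190:290],(500,800),interpolation=cv2.INTER_CUBIC)[:600])
cv2.imwrite('pics/sz3.png',cv2.resize(s[170:235,200:275],(750,650),interpolation=cv2.INTER_CUBIC)[:600])
E
```

```text
[[ 0.7118 -0.1548  0.085 ]
 [ 0.7229 -0.257   0.085 ]
 [ 0.5376 -0.2847  0.085 ]
 [ 0.52   -0.1837  0.085 ]] [[ 0.7172 -0.115   0.075 ]
 [ 0.7436 -0.2931  0.075 ]
 [ 0.5386 -0.3246  0.075 ]
 [ 0.5102 -0.1481  0.075 ]]
[ 0.62305125 -0.22007596  0.085     ] [np.float64(0.194), np.float64(0.1028), np.float64(0.1874), np.float64(0.1025)] [np.float64(8.57), np.float64(8.51), np.float64(96.2), np.float64(99.86)]
[ 0.6273825  -0.22019475  0.075     ] [np.float64(0.2096), np.float64(0.18), np.float64(0.2074), np.float64(0.1788)] [np.float64(9.07), np.float64(8.74), np.float64(98.44), np.float64(99.14)]
grip tip [[ 0.57103851 -0.22743943  0.219     ]]
top blk [[ 0.65428517 -0.20817761  0.135     ]]
bystanders [[0.457 0.089 0.   ]
 [0.448 0.195 0.   ]
 [0.454 0.332 0.   ]]
```

View pics/sz3.png

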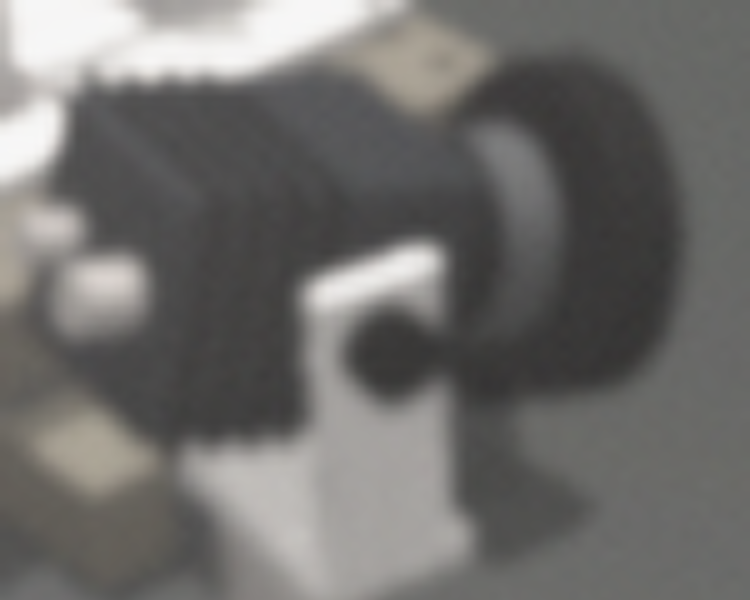

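```bash
cat >> h.py <<'E'
YAW=np.radians(8.85)
def Rt(yaw=YAW,tilt=0.):
    # tool x ahead, z down; tilt>0: fingers swing forward
    x=np.array([np.cos(yaw),np.sin(yaw),0]); u=np.array([0,0,1.])
    y=np.cross(-u,x); 
    z=-u*np.cos(tilt)+x*np.sin(tilt); xx=np.cross(y,z)
    return np.c_[xx,y,z]
def rel(p,Rm,s=None):
    s=s or readout.get_state(); R0=R.from_quat(s['tcp_rot'])
    d=R0.inv().apply(np.asarray(p)-s['tcp_pos']); rv=(R0.inv()*R.from_matrix(Rm)).as_rotvec()
    return d.round(4),rv.round(4)
S=np.array([.626,-.220,0]); 
def stage(v,h=0): # point in pocket coords -> world
    c,s=np.cos(YAW),np.sin(YAW)
    v=np.asarray(v,float); x=v[0]+.03
    return np.array([S[0]+c*x-s*v[1],S[1]+s*x+c*v[1],.085+v[2]])
E
python3 -c "
from h import *
print(stage([-87,0,0]),stage([0,0,0]))
print(rel([.57,-.229,.45],Rt()))"
```

```text
[-8.53085787e+01 -1.36001753e+01  8.50000000e-02] [ 0.65564283 -0.21538455  0.085     ]
(array([ 0.4196, -0.2263, -0.0458]), array([-0.0014,  0.0003,  0.2823]))
```

Call:
{"op": "apply_moves", "data": {"rows": [{"x":0.03,"y":-0.017,"z":-0.015,"rz":0.02},{"x":0.075,"y":-0.04,"z":-0.03,"rz":0.05},{"x":0.12,"y":-0.065,"z":-0.046,"rz":0.08},{"x":0.165,"y":-0.09,"z":-0.046,"rz":0.11},{"x":0.21,"y":-0.113,"z":-0.046,"rz":0.14},{"x":0.255,"y":-0.138,"z":-0.046,"rz":0.17},{"x":0.3,"y":-0.162,"z":-0.046,"rz":0.2},{"x":0.34,"y":-0.184,"z":-0.046,"rz":0.23},{"x":0.38,"y":-0.205,"z":-0.046,"rz":0.26},{"x":0.42,"y":-0.226,"z":-0.046,"rz":0.282}], "grip": 0.3}}

```text
invalid input
```

Run:
```python
from h import *
s=readout.get_state(); print(s['time'],s['tcp_pos'],s['joint_positions'].round(3),s['finger_gap'],s['ft_force'])
save('wrist','w1.png'); save('scene','s1.png')
print(rel([.57,-.229,.45],Rt()))
```

```text
0.15 [ 0.28546116 -0.61145838  0.40390101] [ 1.026  0.478  0.022  1.556 -0.012  1.109 -0.083] 0.08771728247513981 [0.82136272 0.07651002 0.2801792 ]
(array([ 0.4196, -0.2263, -0.0456]), array([-8.000e-04,  1.000e-04,  2.823e-01]))
```

View pics/w1.png

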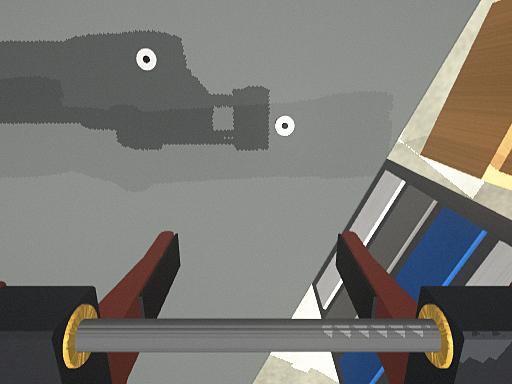

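Call:
{"op": "apply_moves", "data": {"rows": [{"x":0.03,"y":-0.017,"z":-0.015,"rx":0,"ry":0,"rz":0.02},{"x":0.075,"y":-0.04,"z":-0.03,"rx":0,"ry":0,"rz":0.05},{"x":0.12,"y":-0.065,"z":-0.046,"rx":0,"ry":0,"rz":0.08},{"x":0.165,"y":-0.09,"z":-0.046,"rx":0,"ry":0,"rz":0.11},{"x":0.21,"y":-0.113,"z":-0.046,"rx":0,"ry":0,"rz":0.14},{"x":0.255,"y":-0.138,"z":-0.046,"rx":0,"ry":0,"rz":0.17},{"x":0.3,"y":-0.162,"z":-0.046,"rx":0,"ry":0,"rz":0.2},{"x":0.34,"y":-0.184,"z":-0.046,"rx":0,"ry":0,"rz":0.23},{"x":0.38,"y":-0.205,"z":-0.046,"rx":0,"ry":0,"rz":0.26},{"x":0.42,"y":-0.226,"z":-0.046,"rx":0,"ry":0,"rz":0.282}], "grip": 0.3}}

```text
time: 1.25
tcp_pos: [0.5715, -0.227, 0.4508]
tcp_rot: [0.997, 0.077, 0.0, -0.0]
ft_force: [-0.4, -0.4, -0.7]
finger_gap: 0.0613
```

Run:
```python
from h import *
s=readout.get_state(); print(s['time'],s['tcp_pos'],s['joint_positions'].round(3),s['finger_gap'],s['ft_force'])
save('wrist','w1.png'); save('scene','s1.png')
print(rel([.57,-.229,.45],Rt()))
```

```text
1.25 [ 0.57153827 -0.22700672  0.45078815] [ 0.362  0.344 -0.111  1.646  0.041  1.153 -1.176] 0.06128604039754279 [-0.3536492  -0.44600198 -0.73944522]
(array([-0.0056,  0.0068,  0.0005]), array([-0.0036, -0.0026,  0.0115]))
```

View pics/w1.png

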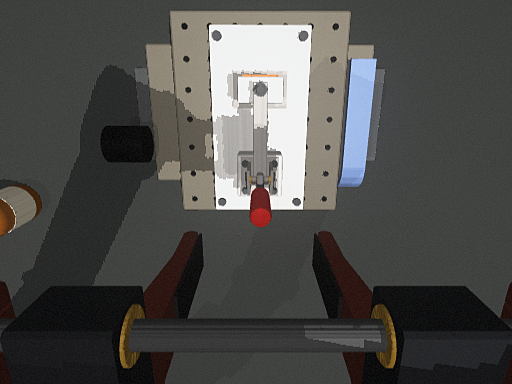

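Run:
```python
from h import *
s=readout.get_state(); print(s['time'],s['tcp_pos'],s['tcp_rot'],s['dq'].round(3))
im=save('wrist','w2.png')
np.save('w2pose.npy',np.r_[s['tcp_pos'],s['tcp_rot']])
cv2.imwrite('pics/w2z.png',cv2.resize(im[0:240,150:390,::-1],(600,600),interpolation=cv2.INTER_CUBIC))
print(rel([.57,-.229,.45],Rt()))
```

```text
1.35 [ 0.57439466 -0.22136807  0.45049218] [ 0.99655815  0.08286672  0.00114824 -0.00190687] [ 0.064 -0.015  0.082  0.028  0.029  0.011  0.08 ]
(array([-0.0031,  0.0034,  0.0004]), array([-0.0016, -0.0007,  0.0077]))
```

View pics/w2z.png

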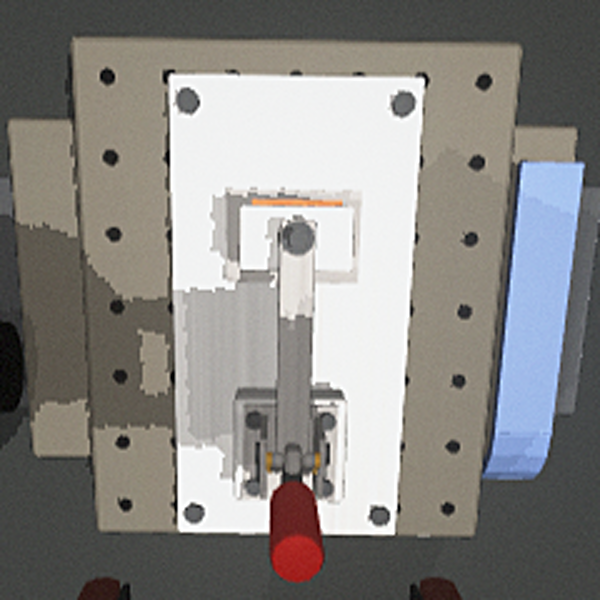

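```bash
cat >> h.py <<'E'
def wproj_setup(pose):
    c=camera_params('wrist'); f=192/np.tan(np.radians(c['fov_y']/2)); M=np.array(c['mount'])
    T=np.eye(4); T[:3,:3]=R.from_quat(pose[3:]).as_matrix(); T[:3,3]=pose[:3]
    return c,f,T@M
def wonz(pose,uv,z):
    c,f,W=wproj_setup(pose); uv=np.asarray(uv,float).reshape(-1,2)
    d=np.c_[(uv-[c['cx'],c['cy']])/f,np.ones(len(uv))]@W[:3,:3].T; o=W[:3,3]
    return o+d*((z-o[2])/d[:,2])[:,None]
E
python3 - <<'E'
from h import *
p=np.load('w2pose.npy')
cz=lambda q:(np.array(q)+.5)/2.5-.5+[150,0]
a=lambda v:np.degrees(np.arctan2(v[1],v[0])).round(2)
pl=wonz(p,cz([(168,75),(424,78),(396,535),(180,533)]),.085); ca=wonz(p,cz([(73,38),(522,44),(474,536),(98,530)]),.075)
bl=wonz(p,cz([(240,206),(354,207),(353,272),(239,270)]),.135)
tip=wonz(p,cz([(298,558)]),.219)
for q in (pl,ca,bl): print(q.mean(0).round(4),[np.linalg.norm(q[i]-q[i-1]).round(4) for i in range(4)],a(q[0]-q[3]),a(q[1]-q[2]),a(q[0]-q[1])-90,a(q[3]-q[2])-90)
print(tip)
E
```

```text
[ 0.6209 -0.2217  0.085 ] [np.float64(0.1898), np.float64(0.0993), np.float64(0.1895), np.float64(0.0991)] 8.94 8.86 8.799999999999997 8.959999999999994
[ 0.6263 -0.2208  0.075 ] [np.float64(0.2071), np.float64(0.1771), np.float64(0.2076), np.float64(0.1774)] 8.52 8.58 8.719999999999999 8.549999999999997
[ 0.6554 -0.2162  0.135 ] [np.float64(0.0215), np.float64(0.0396), np.float64(0.0218), np.float64(0.0405)] 7.87 10.32 8.969999999999999 8.480000000000004
[[ 0.57048947 -0.22924498  0.219     ]]
```

```bash
sed -i 's/S=np.array.*/S=np.array([.6258,-.2206,0]);/; s/radians(8.85)/radians(8.8)/' h.py
python3 - <<'E'
from h import *
s=readout.get_state(); print(s['time'],s['tcp_pos'],s['dq'].round(3))
print(stage([-.087,0,.044]),stage([0,0,0]),rel([.5705,-.229,.362],Rt()))
E
```

```text
1.4 [ 0.57248517 -0.22510541  0.45040796] [ 0.054 -0.011  0.072  0.019  0.021  0.002  0.024]
[ 0.56947098 -0.22932019  0.129     ] [ 0.65544685 -0.21601042  0.085     ] (array([-0.0026,  0.0037,  0.0884]), array([-0.0016, -0.0007,  0.0086]))
```

Call:
{"op": "apply_moves", "data": {"rows": [{"x":0,"y":0,"z":0,"rx":0,"ry":0,"rz":0},{"x":0,"y":0,"z":0.01,"rx":0,"ry":0,"rz":0},{"x":0,"y":0,"z":0.025,"rx":0,"ry":0,"rz":0},{"x":0,"y":0,"z":0.04,"rx":0,"ry":0,"rz":0},{"x":0,"y":0,"z":0.055,"rx":0,"ry":0,"rz":0},{"x":0,"y":0,"z":0.07,"rx":0,"ry":0,"rz":0},{"x":0,"y":0,"z":0.08,"rx":0,"ry":0,"rz":0},{"x":0,"y":0,"z":0.088,"rx":0,"ry":0,"rz":0},{"x":0,"y":0,"z":0.088,"rx":0,"ry":0,"rz":0},{"x":0,"y":0,"z":0.088,"rx":0,"ry":0,"rz":0}]}}

```text
time: 2.4
tcp_pos: [0.5708, -0.2292, 0.3629]
tcp_rot: [0.997, 0.077, 0.0, 0.0]
ft_force: [0.3, -0.1, -0.1]
finger_gap: 0.0613
```

Run:
```python
from h import *
s=readout.get_state(); print(s['time'],s['tcp_pos'],s['dq'].round(3),s['ft_force'])
print(rel([.5705,-.229,.362],Rt()))
save('wrist','w3.png')
```

```text
2.4 [ 0.57075374 -0.22917996  0.36290341] [-0.001 -0.01  -0.001 -0.008 -0.     0.001 -0.001] [ 0.34062601 -0.1341516  -0.11244251]
(array([-0.0002, -0.0002,  0.0009]), array([ 0.0002, -0.0004,  0.0013]))
```

View pics/w3.png

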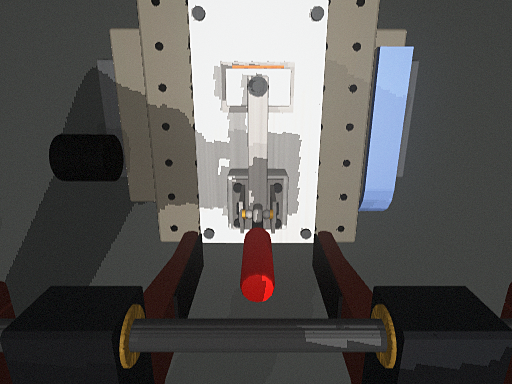

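Call:
{"op": "apply_moves", "data": {"rows": [{"x":0,"y":0,"z":0,"rx":0,"ry":0,"rz":0},{"x":0,"y":0,"z":0,"rx":0,"ry":0,"rz":0},{"x":0,"y":0,"z":0,"rx":0,"ry":0,"rz":0},{"x":0,"y":0,"z":0,"rx":0,"ry":0,"rz":0},{"x":0,"y":0,"z":0,"rx":0,"ry":0,"rz":0},{"x":0,"y":0,"z":0,"rx":0,"ry":0,"rz":0},{"x":0,"y":0,"z":0,"rx":0,"ry":0,"rz":0},{"x":-0.005,"y":0,"z":0,"rx":0,"ry":0,"rz":0},{"x":-0.012,"y":0,"z":0.001,"rx":0,"ry":0,"rz":0},{"x":-0.019,"y":0,"z":0.003,"rx":0,"ry":0,"rz":0}], "grip": 1, "grip_force": 12}}

```text
time: 3.45
tcp_pos: [0.5524, -0.2318, 0.3609]
tcp_rot: [0.997, 0.078, 0.002, 0.0]
ft_force: [3.8, 1.6, 5.3]
finger_gap: 0.0158
```

Call:
{"op": "apply_moves", "data": {"rows": [{"x":-0.008,"y":0,"z":0.003,"rx":0,"ry":0,"rz":0},{"x":-0.016,"y":0,"z":0.0065,"rx":0,"ry":0,"rz":0},{"x":-0.023,"y":0,"z":0.011,"rx":0,"ry":0,"rz":0},{"x":-0.029,"y":0,"z":0.0165,"rx":0,"ry":0,"rz":0},{"x":-0.035,"y":0,"z":0.023,"rx":0,"ry":0,"rz":0},{"x":-0.04,"y":0,"z":0.0295,"rx":0,"ry":0,"rz":0},{"x":-0.044,"y":0,"z":0.037,"rx":0,"ry":0,"rz":0},{"x":-0.047,"y":0,"z":0.043,"rx":0,"ry":0,"rz":0},{"x":-0.049,"y":0,"z":0.05,"rx":0,"ry":0,"rz":0},{"x":-0.05,"y":0,"z":0.057,"rx":0,"ry":0,"rz":0}]}}

```text
time: 4.45
tcp_pos: [0.4988, -0.2404, 0.3019]
tcp_rot: [0.997, 0.076, -0.004, -0.001]
ft_force: [-8.4, -0.1, 6.9]
finger_gap: 0.0156
```

Run:
```python
from h import *
s=readout.get_state(); print(s['time'],s['tcp_pos'],s['dq'].round(3),s['ft_force'],s['finger_gap'])
save('wrist','w4.png')
```

```text
4.45 [ 0.49884099 -0.24043282  0.30186604] [ 0.004  0.085  0.009  0.071  0.018 -0.15  -0.007] [-8.37686162 -0.10097844  6.92518558] 0.015592825815565104
```

View pics/w4.png

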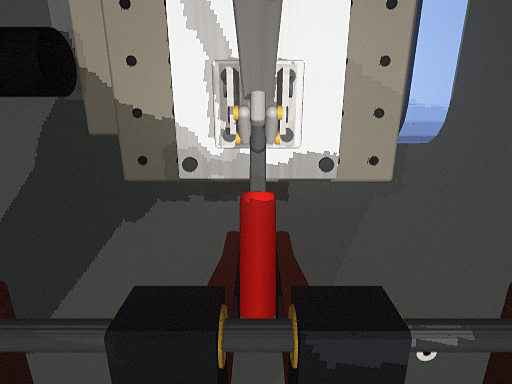

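Call:
{"op": "apply_moves", "data": {"rows": [{"x":0,"y":0,"z":0,"rx":0,"ry":0,"rz":0},{"x":0,"y":0,"z":0,"rx":0,"ry":0,"rz":0},{"x":0,"y":0,"z":0,"rx":0,"ry":0,"rz":0},{"x":0,"y":0,"z":0,"rx":0,"ry":0,"rz":0},{"x":0,"y":0,"z":-0.01,"rx":0,"ry":0,"rz":0},{"x":0,"y":0,"z":-0.035,"rx":0,"ry":0,"rz":0},{"x":0,"y":0,"z":-0.07,"rx":0,"ry":0,"rz":0},{"x":0,"y":0,"z":-0.11,"rx":0,"ry":0,"rz":0},{"x":0,"y":0,"z":-0.15,"rx":0,"ry":0,"rz":0},{"x":0,"y":0,"z":-0.19,"rx":0,"ry":0,"rz":0}], "grip": 0}}

```text
time: 5.5
tcp_pos: [0.502, -0.2396, 0.4953]
tcp_rot: [0.997, 0.077, 0.0, 0.0]
ft_force: [0.7, -0.3, 0.3]
finger_gap: 0.0873
```

Run:
```python
from h import *
s=readout.get_state(); print(s['time'],s['tcp_pos'],s['joint_positions'].round(3),s['ft_force'],s['finger_gap'])
im=save('scene','s4.png'); t=grab_frame('top')
a=cv2.resize(im[110:230,130:290,::-1],(800,600),interpolation=cv2.INTER_CUBIC)
cv2.imwrite('pics/s4z.png',a)
# lens triangulation
u=np.array([200+620/10,170+225/10]);  v=np.array([160+265/7.5,90+465/7.5])
o1,d1=ray('scene',u);o2,d2=ray('top',v); d1=d1[0];d2=d2[0]
A=np.c_[d1,-d2]; x=np.linalg.lstsq(A,o2-o1,rcond=None)[0]; print(o1+d1*x[0],o2+d2*x[1])
```

```text
5.5 [ 0.50197427 -0.23959014  0.49529551] [ 0.424  0.211 -0.108  1.723  0.024  1.208 -1.106] [ 0.72777426 -0.33148699  0.32248768] 0.08733772254007753
[0.67958803 0.17258539 0.24881589] [0.69051559 0.16466023 0.24979439]
```

View pics/s4z.png

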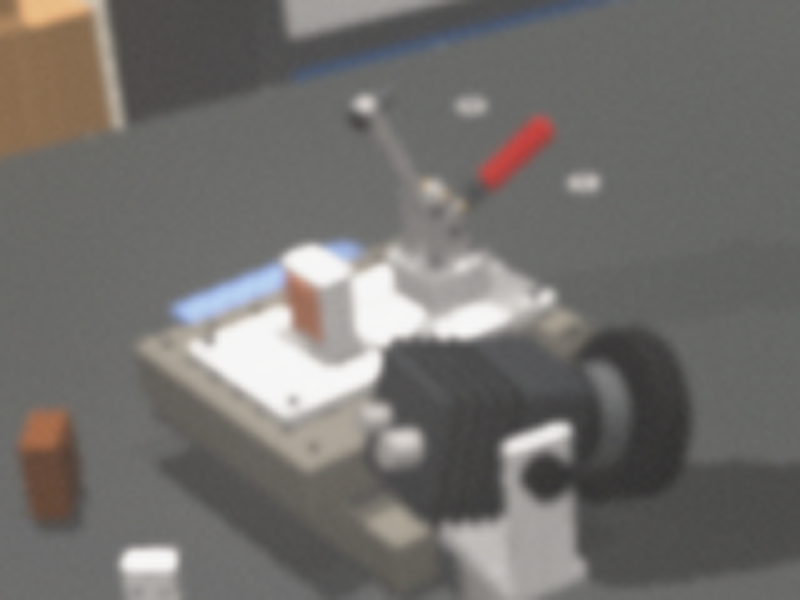

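Run:
```python
from h import *
for h in (0,1.1,1.2,1.3,1.4,1.5):
    P=[stage([-.087-l*np.sin(h),0,.044+l*np.cos(h)]) for l in (0,.036,.09)]
    print(h,((proj('scene',P)-[130,110])*5).round(0).tolist())
s=readout.get_state(); print(s['tcp_pos'])
t=grab_frame('top'); cv2.imwrite('pics/t4z.png',cv2.resize(t[110:230,280:400,::-1],(600,600),interpolation=cv2.INTER_CUBIC))
```

```text
0 [[437.0, 224.0], [433.0, 168.0], [427.0, 81.0]]
1.1 [[437.0, 224.0], [479.0, 181.0], [540.0, 119.0]]
1.2 [[437.0, 224.0], [481.0, 186.0], [546.0, 130.0]]
1.3 [[437.0, 224.0], [483.0, 190.0], [550.0, 142.0]]
1.4 [[437.0, 224.0], [484.0, 195.0], [553.0, 154.0]]
1.5 [[437.0, 224.0], [485.0, 200.0], [555.0, 167.0]]
[ 0.50327209 -0.24004933  0.49968022]
```

Call:
{"op": "apply_moves", "data": {"rows": [{"x":0,"y":0,"z":0,"rx":0,"ry":0,"rz":0},{"x":0,"y":0,"z":0.02,"rx":0,"ry":0,"rz":0},{"x":0,"y":0,"z":0.04,"rx":0,"ry":0,"rz":0},{"x":0,"y":0,"z":0.06,"rx":0,"ry":0,"rz":0},{"x":0,"y":0,"z":0.075,"rx":0,"ry":0,"rz":0},{"x":0,"y":0,"z":0.09,"rx":0,"ry":0,"rz":0},{"x":0,"y":0,"z":0.1,"rx":0,"ry":0,"rz":0},{"x":0,"y":0,"z":0.105,"rx":0,"ry":0,"rz":0},{"x":0,"y":0,"z":0.105,"rx":0,"ry":0,"rz":0},{"x":0,"y":0,"z":0.105,"rx":0,"ry":0,"rz":0}], "grip": 1}}

```text
time: 6.65
tcp_pos: [0.5025, -0.2399, 0.388]
tcp_rot: [0.997, 0.077, 0.0, 0.0]
ft_force: [-0.0, 0.0, -0.2]
finger_gap: 0.0115
```

Run:
```python
from h import *
s=readout.get_state(); print(s['time'],s['tcp_pos'],s['ft_force'],s['finger_gap'])
save('wrist','w5.png')
print(rel([.5013,-.2399,.328],Rt()))
```

```text
6.65 [ 0.5025051  -0.2398784   0.38797158] [-0.0128193   0.0025832  -0.18626302] 0.011483251329848886
(array([-0.0013, -0.0002,  0.0603]), array([ 0.0005, -0.0009,  0.0012]))
```

View pics/w5.png

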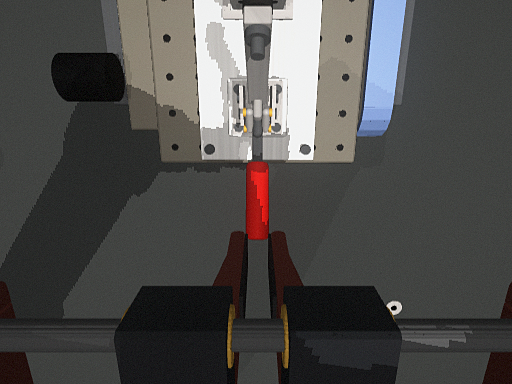

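Call:
{"op": "apply_moves", "data": {"rows": [{"x":0,"y":0,"z":0,"rx":0,"ry":0,"rz":0},{"x":0,"y":0,"z":0.005,"rx":0,"ry":0,"rz":0},{"x":0,"y":0,"z":0.012,"rx":0,"ry":0,"rz":0},{"x":0,"y":0,"z":0.02,"rx":0,"ry":0,"rz":0},{"x":0,"y":0,"z":0.028,"rx":0,"ry":0,"rz":0},{"x":0,"y":0,"z":0.036,"rx":0,"ry":0,"rz":0},{"x":0,"y":0,"z":0.044,"rx":0,"ry":0,"rz":0},{"x":0,"y":0,"z":0.052,"rx":0,"ry":0,"rz":0},{"x":0,"y":0,"z":0.06,"rx":0,"ry":0,"rz":0},{"x":0,"y":0,"z":0.06,"rx":0,"ry":0,"rz":0}]}}

```text
time: 7.7
tcp_pos: [0.502, -0.2397, 0.3263]
tcp_rot: [0.997, 0.077, -0.001, -0.0]
ft_force: [-0.2, 0.6, 0.7]
finger_gap: 0.0006
```

Run:
```python
from h import *
s=readout.get_state(); print(s['time'],s['tcp_pos'],s['ft_force'],s['finger_gap'])
im=save('scene','s6.png')
cv2.imwrite('pics/s6z.png',cv2.resize(im[110:230,130:290,::-1],(800,600),interpolation=cv2.INTER_CUBIC))
```

```text
7.7 [ 0.50203889 -0.23967391  0.32631955] [-0.16963774  0.55718641  0.68706325] 0.000601403205147834
```

View pics/s6z.png

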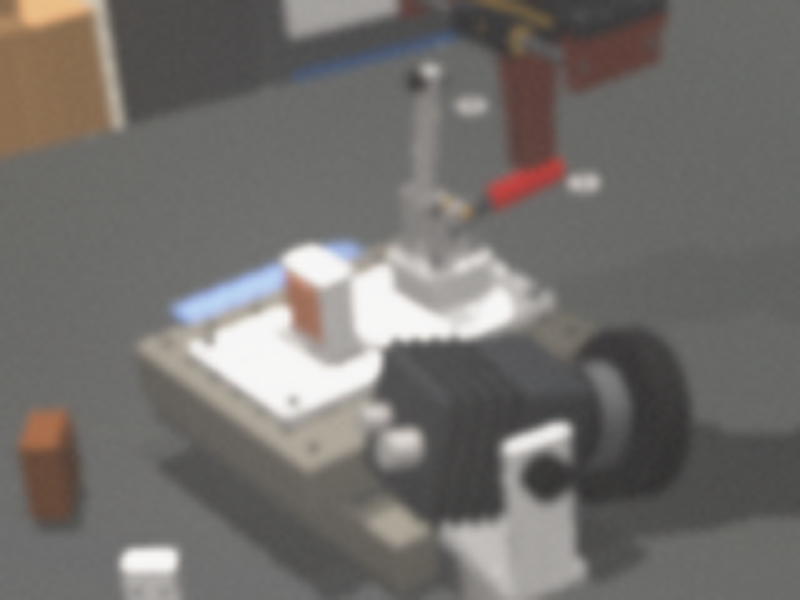

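Run:
```python
from h import *
print(rel([.40,.168,.42],Rt(0,np.radians(50))))
print(rel([.42,-.05,.5],Rt(0,np.radians(0))))
```

```text
(array([-0.0382, -0.4186, -0.0928]), array([-0.0682,  0.8717,  0.1447]))
(array([-0.0522, -0.2002, -0.1729]), array([-0.0006,  0.0009,  0.1549]))
```

Call:
{"op": "apply_moves", "data": {"rows": [{"x":0,"y":0,"z":-0.02,"rx":0,"ry":0,"rz":0},{"x":0,"y":0,"z":-0.06,"rx":0,"ry":0,"rz":0},{"x":0,"y":-0.01,"z":-0.1,"rx":0,"ry":0,"rz":0},{"x":0,"y":-0.04,"z":-0.13,"rx":-0.007,"ry":0.087,"rz":0.014},{"x":-0.005,"y":-0.08,"z":-0.13,"rx":-0.014,"ry":0.174,"rz":0.029},{"x":-0.01,"y":-0.12,"z":-0.13,"rx":-0.02,"ry":0.262,"rz":0.043},{"x":-0.015,"y":-0.16,"z":-0.13,"rx":-0.027,"ry":0.349,"rz":0.058},{"x":-0.02,"y":-0.2,"z":-0.12,"rx":-0.034,"ry":0.436,"rz":0.072},{"x":-0.024,"y":-0.24,"z":-0.12,"rx":-0.041,"ry":0.523,"rz":0.087},{"x":-0.028,"y":-0.28,"z":-0.11,"rx":-0.048,"ry":0.61,"rz":0.101}]}}

```text
time: 8.75
tcp_pos: [0.4334, 0.0256, 0.4409]
tcp_rot: [0.955, 0.026, 0.294, 0.002]
ft_force: [1.1, -1.2, -0.4]
finger_gap: 0.0004
```

Run:
```python
from h import *
s=readout.get_state(); print(s['time'],s['tcp_pos'],s['joint_positions'].round(3))
print(rel([.40,.168,.42],Rt(0,np.radians(50))))
```

```text
8.75 [0.43340211 0.02556321 0.44094212] [ 0.208 -0.076 -0.424  2.224  0.209  0.408 -1.909]
(array([-0.0323, -0.1442,  0.0002]), array([-0.0184,  0.2754,  0.0479]))
```

Call:
{"op": "apply_moves", "data": {"rows": [{"x":-0.002,"y":-0.03,"z":0,"rx":-0.001,"ry":0.03,"rz":0.01},{"x":-0.004,"y":-0.06,"z":0,"rx":-0.003,"ry":0.06,"rz":0.02},{"x":-0.006,"y":-0.09,"z":0,"rx":-0.005,"ry":0.09,"rz":0.03},{"x":-0.008,"y":-0.12,"z":0,"rx":-0.01,"ry":0.12,"rz":0.04},{"x":-0.01,"y":-0.14,"z":0,"rx":-0.012,"ry":0.15,"rz":0.048},{"x":-0.01,"y":-0.14,"z":0,"rx":-0.012,"ry":0.18,"rz":0.048},{"x":-0.01,"y":-0.14,"z":0,"rx":-0.012,"ry":0.18,"rz":0.048},{"x":-0.01,"y":-0.14,"z":0,"rx":-0.012,"ry":0.18,"rz":0.048},{"x":-0.01,"y":-0.14,"z":0,"rx":-0.012,"ry":0.18,"rz":0.048},{"x":-0.01,"y":-0.14,"z":0,"rx":-0.012,"ry":0.18,"rz":0.048}]}}

```text
time: 9.75
tcp_pos: [0.419, 0.1545, 0.4368]
tcp_rot: [0.927, -0.004, 0.375, 0.001]
ft_force: [-1.2, -0.2, -1.3]
finger_gap: 0.0004
```

Run:
```python
from h import *
s=readout.get_state(); print(s['time'],s['tcp_pos'],s['tcp_rot'],s['joint_positions'].round(3),s['dq'].round(3))
im=save('wrist','w7.png');np.save('w7pose.npy',np.r_[s['tcp_pos'],s['tcp_rot']])
```

```text
9.75 [0.41897305 0.15452479 0.43675581] [ 9.27117480e-01 -4.15155593e-03  3.74747040e-01  7.73241409e-04] [ 0.853 -0.019 -1.405  2.215  0.995  0.436 -2.958] [-0.095  0.003 -0.056  0.004 -0.01  -0.005 -0.   ]
```

View pics/w7.png

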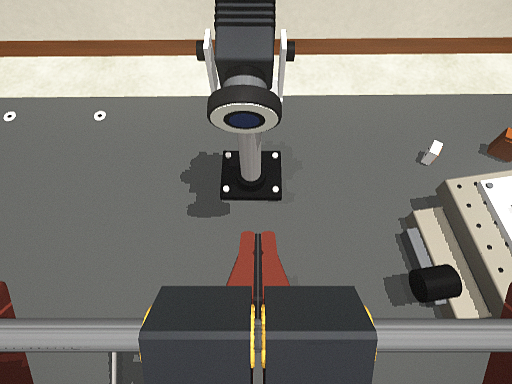

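Run:
```python
from h import *
im=cv2.imread('pics/w7.png')
cv2.imwrite('pics/w7z.png',cv2.resize(im[0:210,170:320],(570,798)[:2],interpolation=cv2.INTER_CUBIC)[:600])
cv2.imwrite('pics/w7r.png',cv2.resize(im[80:140,200:290],(800,533),interpolation=cv2.INTER_CUBIC))
```

```text
(no output)
```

View pics/w7r.png

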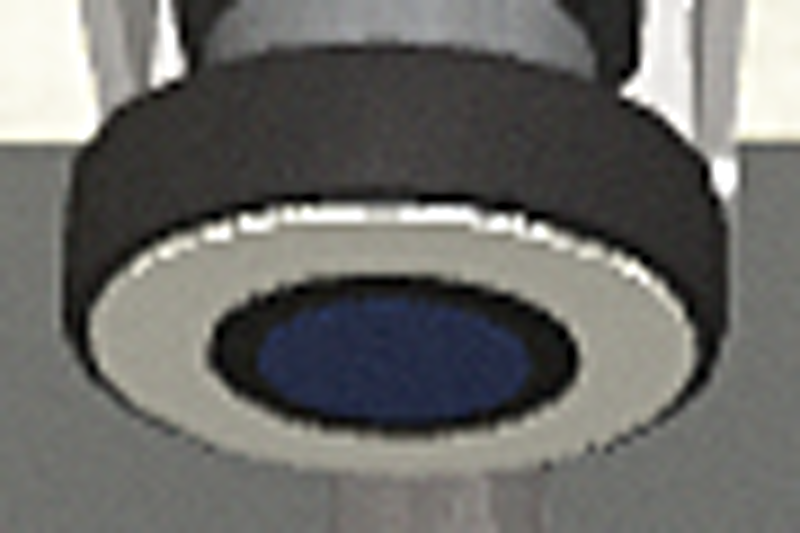

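View pics/w7z.png

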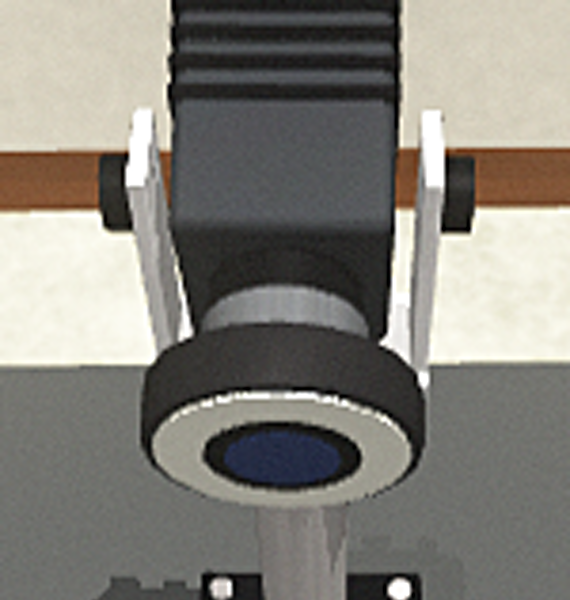

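Run:
```python
from h import *
for k in range(3):
    s=readout.get_state(); print(s['time'],s['tcp_pos'],s['joint_positions'].round(3),s['dq'].round(3))
    im=save('wrist','w8.png')
np.save('w8pose.npy',np.r_[s['tcp_pos'],s['tcp_rot']])
cv2.imwrite('pics/w8r.png',cv2.resize(im[80:140,200:290,::-1],(800,533),interpolation=cv2.INTER_CUBIC))
```

```text
9.8 [0.41783277 0.15752073 0.43668525] [ 0.849 -0.019 -1.408  2.215  0.995  0.436 -2.958] [-0.071  0.002 -0.045 -0.002 -0.001 -0.01  -0.001]
9.85 [0.41707417 0.15964747 0.43669953] [ 0.846 -0.019 -1.41   2.215  0.995  0.436 -2.958] [-0.05   0.001 -0.026 -0.001  0.002 -0.003  0.002]
9.9 [0.41670523 0.1606718  0.4367139 ] [ 0.844 -0.019 -1.41   2.214  0.995  0.436 -2.958] [-0.031  0.001  0.    -0.    -0.001  0.002 -0.001]
```

View pics/w8r.png

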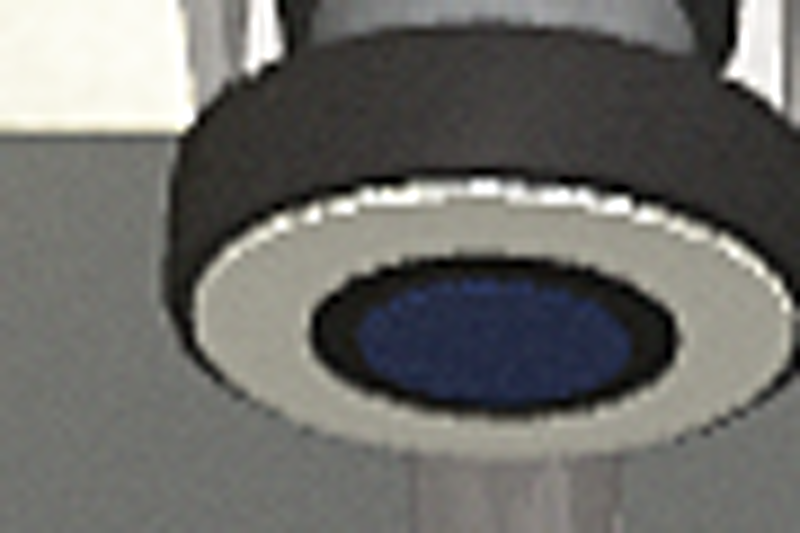

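```bash
cat > lens.py <<'E'
from h import *
from scipy.optimize import least_squares
im=cv2.imread('pics/w8.png').astype(int); p=np.load('w8pose.npy')
b,g,r=im[...,0],im[...,1],im[...,2]
sub=np.zeros(b.shape,bool); sub[85:135,205:300]=1
blue=(b-r>25)&sub
ringm=(r>115)&sub
def ell(m):
    m=m.astype(np.uint8); n,l,st,_=cv2.connectedComponentsWithStats(m)
    k=1+np.argmax(st[1:,4]); c=max(cv2.findContours((l==k).astype(np.uint8),cv2.RETR_EXTERNAL,cv2.CHAIN_APPROX_NONE)[0],key=len)
    return cv2.fitEllipse(c),c
eb,_=ell(blue); print('blue',eb)
# light disc: seed from lens; outline by hand from crop too
er,_=ell(ringm); print('ring',er)
np.save('ell.npy',np.array([*eb[0],*eb[1],*er[0],*er[1]]))
E
python3 lens.py
```

```text
blue ((255.17489624023438, 118.07999420166016), (12.183314323425293, 29.04924201965332), 92.40540313720703)
ring ((255.19161987304688, 116.34893035888672), (32.90667724609375, 65.13750457763672), 92.15144348144531)
```

```bash
cat > lens.py <<'E'
from h import *
from scipy.optimize import least_squares
from scipy.ndimage import map_coordinates
im=cv2.imread('pics/w8.png').astype(float).mean(2); p=np.load('w8pose.npy')
c,f,W=wproj_setup(p); Wi=np.linalg.inv(W)
cen=np.array([255.2,118.0])
def edge(th,r0,r1,sign,lvl):
    rr=np.arange(r0,r1,.1); q=cen[:,None]+np.array([np.cos(th),np.sin(th)])[:,None]*rr
    v=map_coordinates(im,[q[1],q[0]],order=1)
    k=np.where(np.diff((v>lvl).astype(int))==sign)[0]
    return None if len(k)==0 else (cen+np.array([np.cos(th),np.sin(th)])*rr[k[0]])
E1=[];E2=[]
for a in np.radians(np.arange(0,360,6)):
    es=1/np.hypot(np.cos(a)/1,np.sin(a)/.44) # ellipse radius factor
    e2=edge(a,15.5*es,27*es,1,85); 
    if e2 is not None:E2.append(e2)
    if not (40<np.degrees(a)<140):
        e1=edge(a,24*es,42*es,-1,95 if np.sin(a)<.3 else 118)
        if e1 is not None:E1.append(e1)
E1=np.array(E1);E2=np.array(E2)
row=im[118]; print('outer scan', [ (x,int(row[x])) for x in range(214,226)],[ (x,int(row[x])) for x in range(284,300)])
print(cv2.fitEllipse(E1.astype(np.float32)),cv2.fitEllipse(E2.astype(np.float32)))
def pj(P):
    q=P@Wi[:3,:3].T+Wi[:3,3]; return q[:,:2]/q[:,2:]*f+[c['cx'],c['cy']]
def frame(yaw,t):
    x=np.array([np.cos(yaw)*np.cos(t),np.sin(yaw)*np.cos(t),np.sin(t)]); y=np.array([-np.sin(yaw),np.cos(yaw),0]); return np.c_[x,y,np.cross(x,y)]
# lens x axis: camera looks along -x, i.e. -x points to robot & down
th=np.linspace(0,2*np.pi,361)
def circ(C,F,r,dx=0): return pj(C+dx*F[:,0]+r*(np.cos(th)[:,None]*F[:,1]+np.sin(th)[:,None]*F[:,2]))
def res(v,full=False):
    C=v[:3];F=frame(v[3],v[4]); out=[]
    for E,r in ((E1,v[5]),(E2,v[6])):
        q=circ(C,F,r); d=np.linalg.norm(E[:,None]-q[None],axis=2).min(1); 
        s=np.sign(np.linalg.norm(E-cen,axis=1)-1e-9); 
        qi=cv2.pointPolygonTest
        out+= [ -cv2.pointPolygonTest(q.astype(np.float32).reshape(-1,1,2),(float(e[0]),float(e[1])),True) for e in E]
    q=circ(C,F,.034); out.append(3*((q[:,0].max()-q[:,0].min())-OW))
    return np.array(out)
OW=74.8
if __name__=='__main__':
  for OW in (73.8,74.8,75.8):
    for fr in (1,):
        s=least_squares(res,[.69,.165,.25,0,.35,.031,.019],x_scale=[.01,.01,.01,.1,.1,.001,.001],diff_step=1e-4,loss='soft_l1')
        print(OW,s.x.round(4),'yaw',np.degrees(s.x[3]).round(2),'tilt',np.degrees(s.x[4]).round(2),s.cost, np.abs(res(s.x)).max())
        C=s.x[:3];F=frame(*s.x[3:5])
        cp=[C+.034*(np.cos(a)*F[:,1]+np.sin(a)*F[:,2]) for a in np.radians([0,90,180,270])]
        print('  top crop',((proj('top',[C]+cp)-[160,90])*7.5).round(0).tolist()); print('  scene crop',((proj('scene',[C]+cp)-[200,170])*10).round(0).tolist())
  np.save('E.npy',E1)
E
python3 lens.py
```

```text
outer scan [(214, 112), (215, 113), (216, 113), (217, 112), (218, 112), (219, 120), (220, 60), (221, 9), (222, 149), (223, 162), (224, 157), (225, 156)] [(284, 155), (285, 153), (286, 150), (287, 160), (288, 170), (289, 69), (290, 18), (291, 53), (292, 123), (293, 117), (294, 115), (295, 110), (296, 107), (297, 114), (298, 107), (299, 114)]
((255.09805297851562, 115.63030242919922), (31.66104507446289, 67.98323822021484), 91.9598617553711) ((255.08314514160156, 117.34210968017578), (18.29619598388672, 41.71846008300781), 91.84125518798828)
73.8 [ 0.6867  0.1648  0.2449 -0.0208  0.2278  0.0316  0.0188] yaw -1.19 tilt 13.05 6.914588213238071 0.8997647625526748
  top crop [[266.0, 480.0], [159.0, 480.0], [253.0, 486.0], [374.0, 479.0], [279.0, 473.0]]
  scene crop [[569.0, 235.0], [662.0, 315.0], [599.0, 80.0], [481.0, 160.0], [539.0, 385.0]]
74.8 [ 0.6841  0.1648  0.248  -0.02    0.2281  0.0312  0.0185] yaw -1.15 tilt 13.07 6.913285548927982 0.8866552794219601
  top crop [[265.0, 486.0], [158.0, 486.0], [252.0, 493.0], [373.0, 486.0], [278.0, 479.0]]
  scene crop [[579.0, 218.0], [673.0, 297.0], [610.0, 63.0], [491.0, 143.0], [549.0, 368.0]]
75.8 [ 0.6816  0.1647  0.251  -0.0205  0.2281  0.0308  0.0183] yaw -1.18 tilt 13.07 6.912205403122772 0.895338248271501
  top crop [[265.0, 492.0], [157.0, 492.0], [251.0, 500.0], [373.0, 492.0], [277.0, 485.0]]
  scene crop [[590.0, 201.0], [684.0, 280.0], [621.0, 45.0], [501.0, 127.0], [559.0, 352.0]]
```

```bash
cat >> lens.py <<'E'
  print('---- separate')
  def res2(v,Es,dist):
    C=v[:3];F=frame(v[3],v[4]); q=circ(C,F,v[5]).astype(np.float32).reshape(-1,1,2)
    out=[-cv2.pointPolygonTest(q,(float(e[0]),float(e[1])),True) for e in Es]
    return np.array(out+[100*(np.linalg.norm(C-W[:3,3])-dist)*30])
  d0=np.linalg.norm(np.array([.6841,.1648,.248])-W[:3,3])
  for nm,Es in (('disc',E1),('bezel',E2),('discsides',E1[np.abs(E1[:,0]-255)>20])):
    s=least_squares(lambda v:res2(v,Es,d0),[.684,.165,.248,0,.3,.025],x_scale=[.01,.01,.01,.1,.1,.001],diff_step=1e-4)
    print(nm,len(Es),s.x.round(4),np.degrees(s.x[3:5]).round(2),'rms',np.sqrt(np.mean(s.fun**2)).round(3))
  vis=cv2.imread('pics/w8.png'); vis=cv2.resize(vis[80:140,210:300],(800,533),interpolation=cv2.INTER_CUBIC)
  for E,col in((E1,(0,0,255)),(E2,(0,255,0))):
    for e in E: cv2.circle(vis,tuple(int(t) for t in ((e-[210,80]+.5)*8.889-.5)),3,col,-1)
  cv2.imwrite('pics/vis.png',vis)
E
python3 lens.py | sed -n '/----/,$p'
```

```text
---- separate
disc 40 [ 0.6844  0.1648  0.2483 -0.0208  0.2268  0.0309] [-1.19 13.  ] rms 0.216
bezel 60 [ 0.6839  0.1648  0.2479 -0.0196  0.2509  0.019 ] [-1.12 14.38] rms 0.121
discsides 22 [ 0.6845  0.1648  0.2483 -0.0198  0.225   0.0309] [-1.13 12.89] rms 0.191
```

View pics/vis.png

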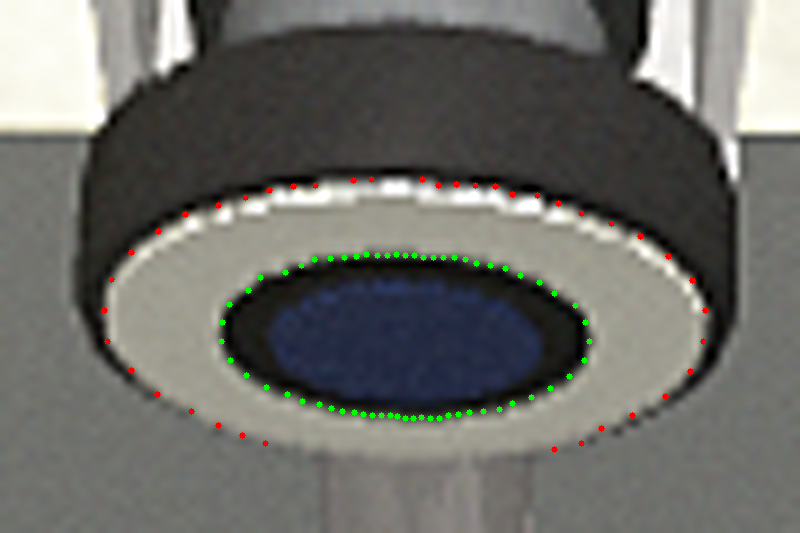

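Run:
```python
from h import *
print(rel([.46,.03,.47],Rt(0,np.radians(10))))
```

```text
(array([0.0539, 0.1313, 0.0053]), array([-0.0058, -0.5935,  0.0055]))
```

Call:
{"op": "apply_moves", "data": {"rows": [{"x":0.003,"y":0.008,"z":0,"rx":0,"ry":-0.04,"rz":0},{"x":0.008,"y":0.02,"z":0,"rx":0,"ry":-0.1,"rz":0},{"x":0.014,"y":0.035,"z":0,"rx":0,"ry":-0.16,"rz":0},{"x":0.02,"y":0.05,"z":0.001,"rx":0,"ry":-0.22,"rz":0},{"x":0.026,"y":0.065,"z":0.002,"rx":0,"ry":-0.29,"rz":0},{"x":0.032,"y":0.08,"z":0.003,"rx":0,"ry":-0.36,"rz":0},{"x":0.038,"y":0.095,"z":0.004,"rx":0,"ry":-0.43,"rz":0},{"x":0.044,"y":0.108,"z":0.005,"rx":0,"ry":-0.5,"rz":0},{"x":0.05,"y":0.12,"z":0.005,"rx":-0.005,"ry":-0.56,"rz":0.005},{"x":0.054,"y":0.131,"z":0.005,"rx":-0.005,"ry":-0.59,"rz":0.005}], "grip": 0}}

```text
time: 10.95
tcp_pos: [0.4603, 0.0306, 0.4705]
tcp_rot: [0.996, 0.001, 0.088, -0.001]
ft_force: [0.1, -0.0, 0.9]
finger_gap: 0.0768
```

Run:
```python
from h import *
s=readout.get_state(); print(s['time'],s['tcp_pos'],s['joint_positions'].round(3),s['finger_gap'])
print(rel([.6554,-.216,.46],Rt()))
```

```text
10.95 [0.46028525 0.03061241 0.47045912] [ 0.848  0.111 -1.103  1.962  0.17   0.964 -1.897] 0.07680876768663661
(array([0.1897, 0.2472, 0.0439]), array([ 0.0118, -0.1756, -0.1506]))
```

Call:
{"op": "apply_moves", "data": {"rows": [{"x":0.015,"y":0.02,"z":0.003,"rx":0,"ry":-0.015,"rz":-0.01},{"x":0.036,"y":0.047,"z":0.008,"rx":0.002,"ry":-0.035,"rz":-0.03},{"x":0.057,"y":0.074,"z":0.013,"rx":0.003,"ry":-0.053,"rz":-0.045},{"x":0.078,"y":0.102,"z":0.018,"rx":0.004,"ry":-0.072,"rz":-0.06},{"x":0.099,"y":0.129,"z":0.023,"rx":0.006,"ry":-0.092,"rz":-0.078},{"x":0.12,"y":0.156,"z":0.028,"rx":0.007,"ry":-0.111,"rz":-0.095},{"x":0.141,"y":0.184,"z":0.033,"rx":0.008,"ry":-0.13,"rz":-0.11},{"x":0.16,"y":0.209,"z":0.037,"rx":0.01,"ry":-0.15,"rz":-0.13},{"x":0.177,"y":0.231,"z":0.041,"rx":0.011,"ry":-0.165,"rz":-0.14},{"x":0.19,"y":0.247,"z":0.044,"rx":0.012,"ry":-0.176,"rz":-0.15}]}}

```text
time: 11.95
tcp_pos: [0.656, -0.2176, 0.4596]
tcp_rot: [0.997, 0.076, 0.0, -0.0]
ft_force: [1.0, 1.0, -0.3]
finger_gap: 0.0881
```

Run:
```python
from h import *
s=readout.get_state(); print(s['time'],s['tcp_pos'],s['joint_positions'].round(3),s['finger_gap'])
save('scene','s9.png')
s=readout.get_state(); np.save('w9pose.npy',np.r_[s['tcp_pos'],s['tcp_rot']]); im=save('wrist','w9.png')
print(rel([.6554,-.216,.40],Rt()))
```

```text
11.95 [ 0.65604365 -0.21755966  0.4596053 ] [ 0.789  0.613 -0.893  1.402  0.477  1.35  -1.535] 0.08812078825946582
(array([-0.0003, -0.0027,  0.0589]), array([-0.0004, -0.0009, -0.0047]))
```

View pics/w9.png

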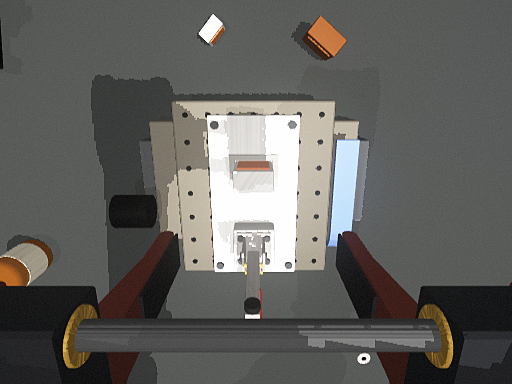

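View pics/s9.png

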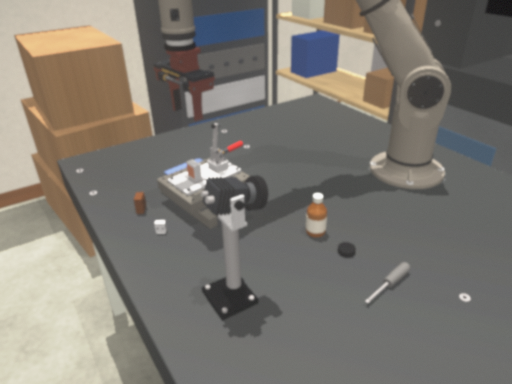

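Run:
```python
from h import *
im=cv2.imread('pics/w9.png'); cv2.imwrite('pics/w9z.png',cv2.resize(im[140:260,195:315],(720,720),interpolation=cv2.INTER_CUBIC)[:600])
```

```text
(no output)
```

View pics/w9z.png

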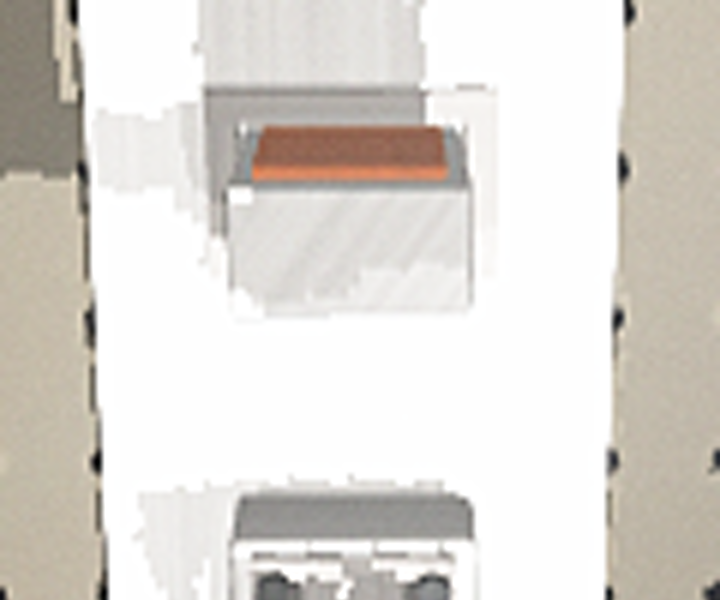

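Run:
```python
from h import *
p=np.load('w9pose.npy'); cz=lambda q:(np.array(q)+.5)/6-.5+[195,140]
q=wonz(p,cz([(229,185),(469,185),(471,313),(232,316)]),.135); print(q.mean(0),[np.linalg.norm(q[i]-q[i-1]).round(4) for i in range(4)])
s=readout.get_state();print(s['tcp_pos'],s['dq'].round(3), rel([.6554,-.216,.276],Rt()))
```

```text
[ 0.6560348  -0.21602654  0.135     ] [np.float64(0.0221), np.float64(0.0387), np.float64(0.0216), np.float64(0.0394)]
[ 0.65605578 -0.21869971  0.45894093] [ 0.004 -0.044 -0.038  0.065 -0.034 -0.019 -0.028] (array([-0.0004, -0.0027,  0.1829]), array([-0.0004, -0.0009, -0.0047]))
```

Call:
{"op": "apply_moves", "data": {"rows": [{"x":0,"y":0,"z":0.01,"rx":0,"ry":0,"rz":0},{"x":0,"y":0,"z":0.03,"rx":0,"ry":0,"rz":0},{"x":0,"y":0,"z":0.055,"rx":0,"ry":0,"rz":0},{"x":0,"y":0,"z":0.08,"rx":0,"ry":0,"rz":0},{"x":0,"y":0,"z":0.1,"rx":0,"ry":0,"rz":0},{"x":0,"y":0,"z":0.115,"rx":0,"ry":0,"rz":0},{"x":0,"y":0,"z":0.125,"rx":0,"ry":0,"rz":0},{"x":0,"y":0,"z":0.13,"rx":0,"ry":0,"rz":0},{"x":0,"y":0,"z":0.13,"rx":0,"ry":0,"rz":0},{"x":0,"y":0,"z":0.13,"rx":0,"ry":0,"rz":0}]}}

```text
time: 13.05
tcp_pos: [0.6545, -0.219, 0.3312]
tcp_rot: [0.997, 0.074, 0.001, 0.001]
ft_force: [-0.6, -0.7, 0.2]
finger_gap: 0.0879
```

Run:
```python
from h import *
s=readout.get_state();print(s['tcp_pos'],s['joint_positions'].round(3),s['dq'].round(3), rel([.6556,-.216,.276],Rt()))
```

```text
[ 0.65452061 -0.21902335  0.33124218] [ 0.773  0.716 -0.839  1.539  0.568  1.141 -1.608] [ 0.001 -0.004 -0.001 -0.006 -0.    -0.     0.002] (array([ 0.0014, -0.0029,  0.0552]), array([ 0.0014, -0.0027, -0.0062]))
```

Call:
{"op": "apply_moves", "data": {"rows": [{"x":0.001,"y":-0.003,"z":0.005,"rx":0.001,"ry":-0.003,"rz":-0.006},{"x":0.001,"y":-0.003,"z":0.015,"rx":0.001,"ry":-0.003,"rz":-0.006},{"x":0.001,"y":-0.003,"z":0.027,"rx":0.001,"ry":-0.003,"rz":-0.006},{"x":0.001,"y":-0.003,"z":0.038,"rx":0.001,"ry":-0.003,"rz":-0.006},{"x":0.001,"y":-0.003,"z":0.047,"rx":0.001,"ry":-0.003,"rz":-0.006},{"x":0.001,"y":-0.003,"z":0.053,"rx":0.001,"ry":-0.003,"rz":-0.006},{"x":0.001,"y":-0.003,"z":0.055,"rx":0.001,"ry":-0.003,"rz":-0.006},{"x":0.001,"y":-0.003,"z":0.055,"rx":0.001,"ry":-0.003,"rz":-0.006},{"x":0.001,"y":-0.003,"z":0.055,"rx":0.001,"ry":-0.003,"rz":-0.006},{"x":0.001,"y":-0.003,"z":0.055,"rx":0.001,"ry":-0.003,"rz":-0.006}]}}

```text
time: 14.05
tcp_pos: [0.655, -0.2162, 0.2759]
tcp_rot: [0.997, 0.077, -0.0, 0.0]
ft_force: [0.6, 0.3, -0.5]
finger_gap: 0.0878
```

Run:
```python
from h import *
s=readout.get_state();print(s['tcp_pos'],s['ft_force'], rel([.6556,-.216,.276],Rt()))
save('wrist','w10.png')
```

```text
[ 0.65503901 -0.21615156  0.27591791] [ 0.56667143  0.27479215 -0.48214152] (array([ 0.0006, -0.0001, -0.0001]), array([ 0.0004,  0.0008, -0.0004]))
```

View pics/w10.png

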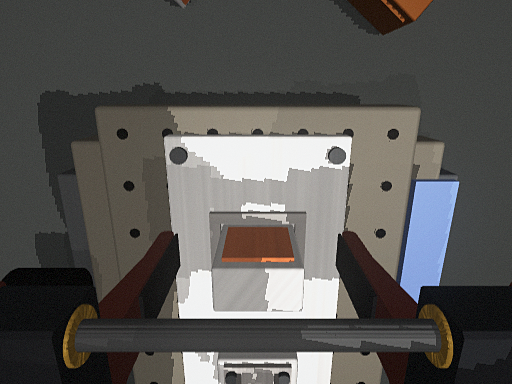

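Call:
{"op": "apply_moves", "data": {"rows": [{"x":0,"y":0,"z":0,"rx":0,"ry":0,"rz":0},{"x":0,"y":0,"z":0,"rx":0,"ry":0,"rz":0},{"x":0,"y":0,"z":0,"rx":0,"ry":0,"rz":0},{"x":0,"y":0,"z":0,"rx":0,"ry":0,"rz":0},{"x":0,"y":0,"z":0,"rx":0,"ry":0,"rz":0},{"x":0,"y":0,"z":0,"rx":0,"ry":0,"rz":0},{"x":0,"y":0,"z":0,"rx":0,"ry":0,"rz":0},{"x":0,"y":0,"z":0,"rx":0,"ry":0,"rz":0},{"x":0,"y":0,"z":0,"rx":0,"ry":0,"rz":0},{"x":0,"y":0,"z":0,"rx":0,"ry":0,"rz":0}], "grip": 1, "grip_force": 30}}

```text
time: 15.1
tcp_pos: [0.6549, -0.2162, 0.2753]
tcp_rot: [0.997, 0.077, -0.001, 0.0]
ft_force: [-0.7, -0.4, -0.1]
finger_gap: 0.0401
```

Call:
{"op": "apply_moves", "data": {"rows": [{"x":0,"y":0,"z":-0.003,"rx":0,"ry":0,"rz":0},{"x":0,"y":0,"z":-0.01,"rx":0,"ry":0,"rz":0},{"x":0,"y":0,"z":-0.02,"rx":0,"ry":0,"rz":0},{"x":0,"y":0,"z":-0.035,"rx":0,"ry":0,"rz":0},{"x":0,"y":0,"z":-0.052,"rx":0,"ry":0,"rz":0},{"x":0,"y":0,"z":-0.07,"rx":0,"ry":0,"rz":0},{"x":0,"y":0,"z":-0.088,"rx":0,"ry":0,"rz":0},{"x":0,"y":0,"z":-0.105,"rx":0,"ry":0,"rz":0},{"x":0,"y":0,"z":-0.118,"rx":0,"ry":0,"rz":0},{"x":0,"y":0,"z":-0.125,"rx":0,"ry":0,"rz":0}]}}

```text
time: 16.1
tcp_pos: [0.6552, -0.216, 0.4023]
tcp_rot: [0.997, 0.077, 0.0, 0.0]
ft_force: [0.5, 0.2, -1.6]
finger_gap: 0.04
```

```bash
cat >> h.py <<'E'
LC=np.array([.683,.165,.2475]); LY,LT=np.radians(-1.15),np.radians(14.2)
def target(dm=0.120, moff=(.013,0,-.001)):
    F=Rt(LY,LT); bx,by,bz=F[:,0],-F[:,1],-F[:,2]
    M=LC-dm*bx
    G=M-bx*moff[0]-by*moff[1]-bz*moff[2]
    return G+.163*bz, F
E
python3 - <<'E'
from h import *
save('wrist','w11.png'); s=readout.get_state();print(s['time'],s['tcp_pos'],s['joint_positions'].round(3),s['finger_gap'])
p,F=target(); print(p, rel(p,F)); q=p+[-.04,-.03,.03]; print(rel(q,F))
E
```

```text
16.15 [ 0.65539976 -0.21600546  0.40273273] [ 0.784  0.653 -0.874  1.472  0.513  1.255 -1.566] 0.03990586553657993
[0.51386743 0.16839516 0.37386316] (array([-0.0812, -0.4015,  0.0284]), array([-0.0204,  0.2464,  0.1725]))
(array([-0.1253, -0.3779, -0.0016]), array([-0.0204,  0.2464,  0.1725]))
```

View pics/w11.png

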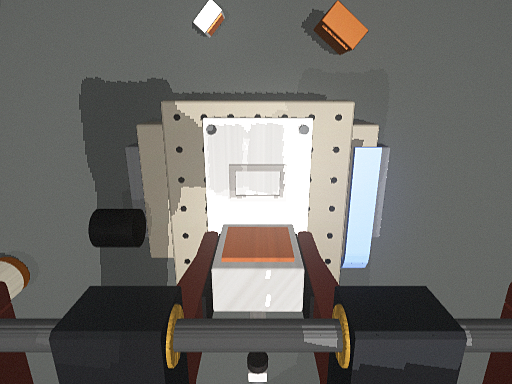

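Call:
{"op": "apply_moves", "data": {"rows": [{"x":0,"y":-0.01,"z":-0.004,"rx":0,"ry":0,"rz":0},{"x":0,"y":-0.03,"z":-0.008,"rx":0,"ry":0,"rz":0},{"x":-0.005,"y":-0.055,"z":-0.01,"rx":-0.001,"ry":0.015,"rz":0.01},{"x":-0.015,"y":-0.085,"z":-0.01,"rx":-0.003,"ry":0.04,"rz":0.025},{"x":-0.026,"y":-0.115,"z":-0.01,"rx":-0.005,"ry":0.065,"rz":0.045},{"x":-0.037,"y":-0.145,"z":-0.009,"rx":-0.007,"ry":0.09,"rz":0.063},{"x":-0.048,"y":-0.175,"z":-0.008,"rx":-0.009,"ry":0.115,"rz":0.08},{"x":-0.059,"y":-0.205,"z":-0.007,"rx":-0.011,"ry":0.135,"rz":0.095},{"x":-0.07,"y":-0.23,"z":-0.006,"rx":-0.013,"ry":0.155,"rz":0.108},{"x":-0.08,"y":-0.25,"z":-0.005,"rx":-0.014,"ry":0.17,"rz":0.12}]}}

```text
time: 17.15
tcp_pos: [0.5356, 0.0223, 0.405]
tcp_rot: [0.996, 0.018, 0.084, 0.0]
ft_force: [-0.6, -0.5, -2.3]
finger_gap: 0.0399
```

Run:
```python
from h import *
s=readout.get_state();print(s['time'],s['tcp_pos'],s['joint_positions'].round(3),s['finger_gap'])
p,F=target(); print(p, rel(p,F)); q=p+[-.03,-.0,.03]; print(rel(q,F))
```

```text
17.15 [0.53563581 0.02228342 0.4050467 ] [ 0.647  0.359 -0.985  1.897  0.435  0.917 -2.063] 0.03993095857571886
[0.51386743 0.16839516 0.37386316] (array([-0.0214, -0.1469,  0.0275]), array([-0.0081,  0.0794,  0.0555]))
(array([-0.0459, -0.1479, -0.0071]), array([-0.0081,  0.0794,  0.0555]))
```

Call:
{"op": "apply_moves", "data": {"rows": [{"x":-0.005,"y":-0.02,"z":0,"rx":0,"ry":0.01,"rz":0.008},{"x":-0.012,"y":-0.04,"z":-0.001,"rx":-0.002,"ry":0.02,"rz":0.015},{"x":-0.02,"y":-0.06,"z":-0.002,"rx":-0.003,"ry":0.03,"rz":0.022},{"x":-0.026,"y":-0.08,"z":-0.003,"rx":-0.004,"ry":0.04,"rz":0.03},{"x":-0.032,"y":-0.1,"z":-0.004,"rx":-0.005,"ry":0.05,"rz":0.037},{"x":-0.038,"y":-0.117,"z":-0.005,"rx":-0.006,"ry":0.06,"rz":0.044},{"x":-0.042,"y":-0.13,"z":-0.006,"rx":-0.007,"ry":0.07,"rz":0.05},{"x":-0.046,"y":-0.14,"z":-0.007,"rx":-0.008,"ry":0.079,"rz":0.055},{"x":-0.046,"y":-0.145,"z":-0.007,"rx":-0.008,"ry":0.079,"rz":0.055},{"x":-0.046,"y":-0.145,"z":-0.007,"rx":-0.008,"ry":0.079,"rz":0.055}]}}

```text
time: 18.15
tcp_pos: [0.4856, 0.1636, 0.4039]
tcp_rot: [0.992, -0.01, 0.123, 0.001]
ft_force: [0.6, -0.7, -1.9]
finger_gap: 0.0402
```

Run:
```python
from h import *
s=readout.get_state();print(s['time'],s['tcp_pos'],s['joint_positions'].round(3),s['dq'].round(3),s['finger_gap'])
save('wrist','w12.png')
p,F=target(); print(p, rel(p,F))
im=save('scene','s12.png')
```

```text
18.15 [0.485555  0.1635935 0.4038683] [ 0.371  0.293 -0.988  1.971  0.513  0.858 -2.474] [ 0.022  0.005  0.021 -0.007  0.002  0.002  0.016] 0.040160013855851696
[0.51386743 0.16839516 0.37386316] (array([ 0.0195, -0.0063,  0.0358]), array([ 0.001 ,  0.0006, -0.001 ]))
```

View pics/w12.png

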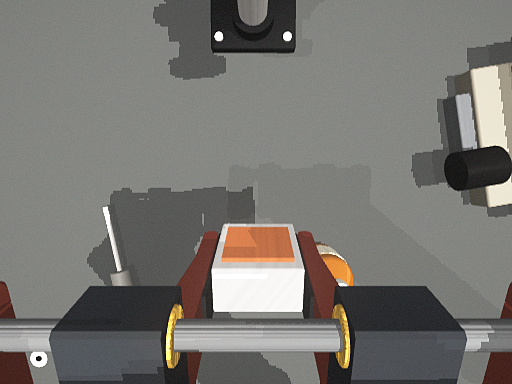

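View pics/s12.png

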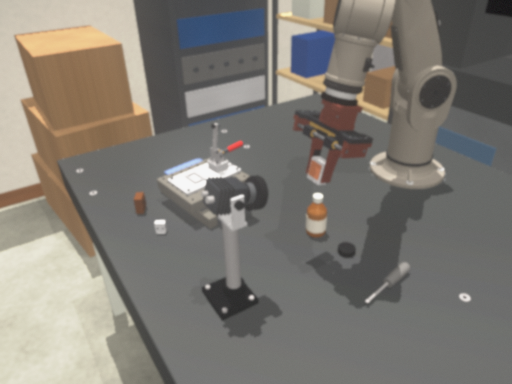

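Call:
{"op": "apply_moves", "data": {"rows": [{"x":0.002,"y":-0.001,"z":0.003,"rx":0,"ry":0,"rz":0},{"x":0.005,"y":-0.002,"z":0.009,"rx":0,"ry":0,"rz":0},{"x":0.009,"y":-0.003,"z":0.016,"rx":0,"ry":0,"rz":0},{"x":0.012,"y":-0.004,"z":0.023,"rx":0,"ry":0,"rz":0},{"x":0.016,"y":-0.005,"z":0.03,"rx":0,"ry":0,"rz":0},{"x":0.018,"y":-0.006,"z":0.034,"rx":0,"ry":0,"rz":0},{"x":0.0195,"y":-0.006,"z":0.036,"rx":0,"ry":0,"rz":0},{"x":0.0195,"y":-0.006,"z":0.036,"rx":0,"ry":0,"rz":0},{"x":0.0195,"y":-0.006,"z":0.036,"rx":0,"ry":0,"rz":0},{"x":0.0195,"y":-0.006,"z":0.036,"rx":0,"ry":0,"rz":0}]}}

```text
time: 19.25
tcp_pos: [0.5144, 0.1676, 0.3742]
tcp_rot: [0.992, -0.011, 0.124, 0.002]
ft_force: [0.2, 0.3, -1.6]
finger_gap: 0.0397
```

Run:
```python
from h import *
im=save('scene','s13.png'); t=save('top','t13.png'); 
s=readout.get_state();print(s['time'],s['tcp_pos'],s['joint_positions'].round(3),s['dq'].round(3),s['finger_gap'])
np.save('w13pose.npy',np.r_[s['tcp_pos'],s['tcp_rot']]); w=save('wrist','w13.png')
p,F=target(); print(p, rel(p,F))
cv2.imwrite('pics/s13z.png',cv2.resize(im[100:260,190:390,::-1],(800,640),interpolation=cv2.INTER_CUBIC)[:600])
cv2.imwrite('pics/t13z.png',cv2.resize(t[90:250,140:300,::-1],(600,600),interpolation=cv2.INTER_CUBIC))
M=LC-.12*F[:,0]; print('M scene crop',(proj('scene',[M,LC])-[190,100])*4,'top crop',(proj('top',[M,LC])-[140,90])*3.75)
```

```text
19.35 [0.51436642 0.16750587 0.37421413] [ 0.304  0.38  -0.931  1.945  0.608  0.837 -2.539] [-0.    -0.     0.001  0.    -0.001 -0.001 -0.001] 0.039733023024423594
[0.51386743 0.16839516 0.37386316] (array([-0.0006, -0.0009,  0.0002]), array([ 0.0011, -0.0006, -0.0025]))
M scene crop [[458.78545915 349.84313032]
 [273.80771259 367.56318369]] top crop [[211.19723286 431.23350075]
 [207.51624683 244.85793401]]
```

View pics/s13z.png

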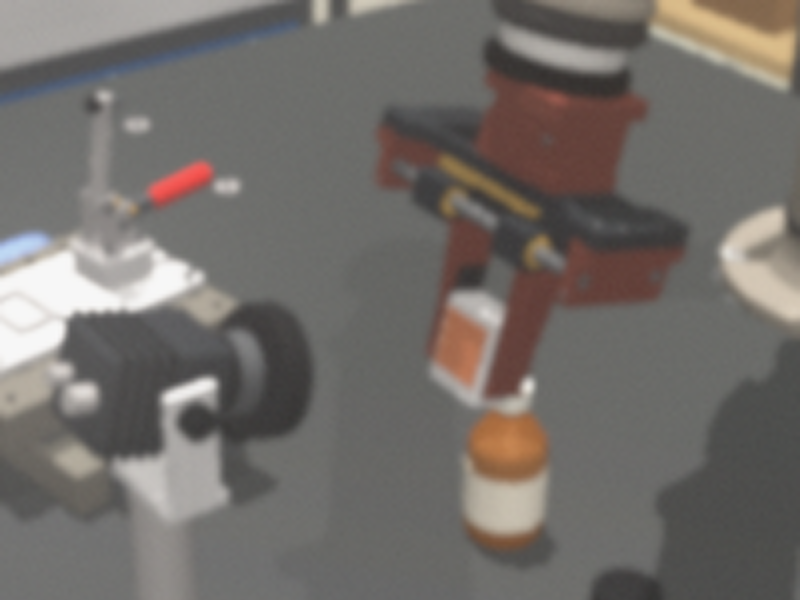

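View pics/t13z.png

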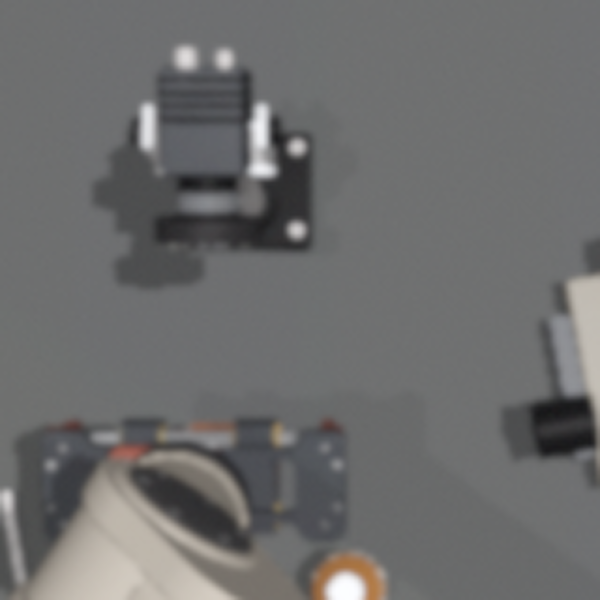

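View pics/w13.png

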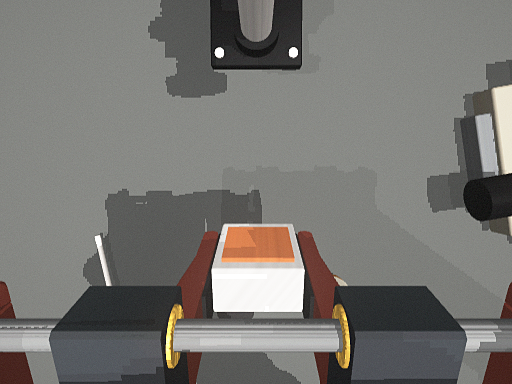

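Run:
```python
from h import *
for T in (8,14.2,20):
    F=Rt(LY,np.radians(T)); bx,by,bz=F[:,0],-F[:,1],-F[:,2]
    for sy in (1,-1):
        P=[LC+x*bx+sy*.026*by+.026*bz for x in (.04,.08,.12)]
        print(T,sy,((proj('scene',P)-[200,170])*10).round(0).tolist(), ((proj('top',P)-[160,90])*7.5).round(0).tolist())
```

```text
8 1 [[493.0, 196.0], [305.0, 234.0], [106.0, 274.0]] [[170.0, 358.0], [169.0, 228.0], [168.0, 97.0]]
8 -1 [[355.0, 78.0], [172.0, 111.0], [-20.0, 146.0]] [[339.0, 358.0], [338.0, 227.0], [337.0, 97.0]]
14.2 1 [[509.0, 174.0], [324.0, 190.0], [128.0, 207.0]] [[168.0, 367.0], [165.0, 236.0], [161.0, 103.0]]
14.2 -1 [[370.0, 57.0], [190.0, 69.0], [0.0, 82.0]] [[337.0, 367.0], [335.0, 236.0], [333.0, 103.0]]
20 1 [[525.0, 154.0], [346.0, 149.0], [155.0, 145.0]] [[166.0, 377.0], [161.0, 246.0], [156.0, 113.0]]
20 -1 [[386.0, 38.0], [211.0, 30.0], [25.0, 21.0]] [[336.0, 377.0], [333.0, 246.0], [329.0, 113.0]]
```

```bash
python3 -c "
from h import *
s=readout.get_state(); print(s['time'],s['tcp_pos'],s['finger_gap'],s['dq'].round(3)); print(workorder.hand_in())"
```

```text
19.4 [0.51437605 0.16752027 0.37419228] 0.03999588583457849 [ 0.002  0.    -0.001 -0.    -0.001  0.002 -0.002]
the job is handed in; nothing more can be done
None
```

I opened the clamp, took the block out by its plain sides, and handed the job in at 19.4 s with the block held still in front of the lens. The hand-in reports no verdict.

- **Clamp:** the first pull left the handle at only about 1.1 rad, as the scene picture showed. I then pressed it down from above with closed fingers to about 1.45–1.5 rad. In the last scene picture it is still lying back, and the bystanders and the camera look where they were.
- **Block position:** at hand-in the arm was still, the finger gap was 40 mm and the grip 30 N. The tool is within about 1 mm and 0.003 rad of the pose I worked out from the lens. In the scene picture the mirror centre lies about 1 px from where that pose puts it.
- **Lens pose:** I measured its front centre at (0.683, 0.165, 0.248) m, yaw −1.2°. It looks about 14° below level. The lens bezel gave 14.4° and the light disc 13.0°; the edges of the camera head in the scene and top pictures agree with about 14°. The distance along the view rests on the ring's 68 mm width, so it is good to roughly 4 mm. I did not measure the block's tilt separately; it is taken from the grasp.
- **Arm limits:** while I was looking at the lens, joint 3 read −1.410 and joint 7 −2.958, right at the ends of their ranges (−1.41 and −2.96). I backed away from there. I saw no reading beyond a limit, but the readings were rounded to 0.001 rad.

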